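# Alternating pile of angle plates on the lifting platform

### The job

Build a level spacer pile on the lifting platform from the three L-shaped aluminium angle plates, widest at the bottom, then the middle one, then the narrowest, each lying flat, hook down and centred on the one beneath. Alternate their directions: the widest hooks over the crank end of the platform's top plate, and each next plate points the opposite way, hooking over the plain end of the plate below; every hook hangs just past the end it covers, with only about 3 mm of play. Set each plate down gently and let go of it before fetching the next, without dropping it or pressing hard, and leave the other things on the bench where they are.

Things in the scene. Friction and masses are not known exactly. Their poses are not given: they have to be found in the camera images.
- wide_center (a point): Widest of 3 aluminium angle plates, 60 mm wide, about 400 g. Side view L: long leg 140 mm, 16 mm thick; at its +x end a hook (x = 54 to 70 mm) reaching 14 mm below the leg's underside. Origin: middle of the long leg. x: along it to the hooked end, y: across, z: out of the plain top face. Starts on a rest, sloping 35 degrees, hook highest, farthest from the robot, over the rest's upper end; top face up.
- middle_center (a point): Middle-sized of 3 aluminium angle plates, 48 mm wide, about 320 g. Side view L: long leg 140 mm, 16 mm thick; at its +x end a hook (x = 54 to 70 mm) reaching 14 mm below the leg's underside. Origin: middle of the long leg. x: along it to the hooked end, y: across, z: out of the plain top face. Starts on a rest, sloping 35 degrees, hook highest, farthest from the robot, over the rest's upper end; top face up.
- narrow_center (a point): Narrowest of 3 aluminium angle plates, 36 mm wide, about 240 g. Side view L: long leg 140 mm, 16 mm thick; at its +x end a hook (x = 54 to 70 mm) reaching 14 mm below the leg's underside. Origin: middle of the long leg. x: along it to the hooked end, y: across, z: out of the plain top face. Starts on a rest, sloping 35 degrees, hook highest, farthest from the robot, over the rest's upper end; top face up.
- rest_a: One of 3 alike fixed dark steel sloping rests, each holding one plate. Origin: centre of its foot on the bench. Its bar (112 mm long, 24 mm wide: narrower than the plates, 18 mm thick, centre 58 mm above the bench) rises at 35 degrees towards the rest's +x, on two thin legs over a foot 110 x 30 mm.
- rest_b: Another of 3 alike fixed dark steel sloping rests, each holding one plate. Origin: centre of its foot on the bench. Its bar (112 mm long, 24 mm wide: narrower than the plates, 18 mm thick, centre 58 mm above the bench) rises at 35 degrees towards the rest's +x, on two thin legs over a foot 110 x 30 mm.
- rest_c: Third of 3 alike fixed dark steel sloping rests, each holding one plate. Origin: centre of its foot on the bench. Its bar (112 mm long, 24 mm wide: narrower than the plates, 18 mm thick, centre 58 mm above the bench) rises at 35 degrees towards the rest's +x, on two thin legs over a foot 110 x 30 mm.
- lift: Fixed lifting platform: blue base 150 x 90 x 50 mm, black crank knob at its +x end (to x = 110 mm); centred above it a steel top plate 118 (x) x 90 (y) x 16 mm. Origin: centre of the base on the bench. The top plate's upper face lies 80 to 130 mm above the bench, different each time and not measured: feel for it or see it. Rigid up to about 100 N.
- bottle: Bystander, not to be disturbed: white plastic bottle with blue cap, 60 mm across, 150 mm tall. Origin: centre of its underside.
- beaker: Bystander, not to be disturbed: open glass beaker, 80 mm across, 100 mm tall. Origin: centre of its underside.
- dish: Bystander, not to be disturbed: flat clear round dish, 60 mm across, 15 mm tall. Origin: centre of its underside.
- tape: Bystander, not to be disturbed: roll of paper tape lying flat, 68 mm across, 19 mm tall. Origin: centre of its underside.
- weight: Bystander, not to be disturbed: brass weight, upright cylinder 38 mm across, 32 mm tall. Origin: centre of its underside.
- jar: Bystander, not to be disturbed: amber glass jar with black lid, 64 mm across, 80 mm tall. Origin: centre of its underside.
- driver: Bystander, not to be disturbed: screwdriver lying on the bench. Origin: a point on its length.
Mind the look-alikes: they are no part of the job. What is shaped like the lift but red or turquoise is not meant. Leave any orange look-alike of the part that bears wide_center alone.

How it is judged:
By the outcome, as a careful person would: the job done as asked, in the order asked, and still so for the second after the job is handed in, with the robot touching nothing.
It also fails if it takes over 72 s, if anything falls off the work surface, if the arm or the gripper's body presses on something with over 40 N, if the wrist force passes 120 N, or if a joint passes its speed limit or range.

### The arm

A 7-joint arm with a two-finger parallel gripper is mounted at the origin on the work surface. World frame = base frame: x ahead of the robot, y to its left, z up, the work surface at z = 0. Lengths are in m, angles in rad, forces in N, time in s.
With the tool pointing down it reaches from about 0.4 to 0.85 m from the base axis. Payload 6.9 kg.
Tool frame: the origin (TCP) lies at the very end of the fingers, on their centre line; the grasp point (between the pads) lies 19 mm behind it (grasp_offset is the distance from the TCP to the grasp point, in m); z points along the fingers, y is the line along which they close (so a half turn about z gives the same grasp; the last joint's range is limited). The gripper opens to 85 mm and grips with 20 to 120 N. Pads are 22 mm wide; open, the fingers measure 114 mm over their backs; the gripper's body (76 mm by 85 mm) begins 54 mm behind the grasp point. The pads swing forward as they close: fully open they stand 13 mm farther back than shut.
Start: joints at [-1.175, 0.507, -0.238, 1.5, 0.126, 1.149, -0.155], TCP at [0.179, 0.599, 0.231] pointing down, gripper open.
Joint ranges: [-3.08, 3.08], [-0.24, 2.05], [-1.43, 1.35], [0, 2.5], [-1.52, 4.66], [0.17, 1.96], [-2.89, 2.89]. Speed limits (rad/s): [2.39, 2.39, 3.14, 3.14, 3.14, 3.14, 3.14].

### API

Orientations are given as a rotation vector (axis times angle).
In Python, from rig import * gives the robot as it stands.
- The arm moves only by the tool drive_tool, never from a script. Its argument "commands" is a list of rows, each a list of 3 entries, a list of its own where there are three numbers: the opening in per cent of the stroke, from 0 (shut) to 100 (fully open), then the shift along the tool's x, y, z in mm, then the turn, a rotation vector about the tool's x, y, z in degrees. In form: [[claw, [dx, dy, dz], [ax, ay, az]], ...]. A call has 1 to 8 rows; each row shifts and turns the commanded pose from where the row before left it, along the tool's axes as they then stand; what a row does not reach is not made up. A row lasts 1/8 s, in which the tool goes at most 62.5 mm and 10.7 degrees, less where a joint would pass 70% of its speed; a pose out of reach is approached as far as the arm can. A call with a gripper value outside its range is refused whole. The fingers move at their own pace and stop on an object; the grip force is fixed at half the most. Time passes only in rows, so rows that do not move let the fingers close. It gives the time, the measured TCP pose, the force, the opening and the grip force at its end, in the units of the state.
- get_obs(): the state, without advancing time (a new reading comes with each control period).
- grab_frame(name): name is "scene" or "top" or "wrist"; returns (picture, depth): 384x512x3 uint8, red, green, blue; 384x512 float32, m along the optical axis (not along the pixel's ray), 0 where there is no reading.
- camera_info(name): a dict with "K" (3x3 intrinsics, pixels), "xyz" and "orientation" of the camera in the world; the wrist camera has in their place "mount" (4x4, takes a point from camera to tool coordinates, whose origin is the TCP and whose axes are the flange's). Camera axes: x right, y down, z forward; pixel columns grow to the right and rows downward; lengths in m; the calibration is good to about 2 mm. A picture is of the moment at which its call begins: read the wrist's pose just before it. camera_info takes no time and is no camera call.
- sign_off(): hands the job in; it is judged then, once.
Trained networks look in the newest picture that a camera, given by its name, has taken for a name from the list of things; names that differ only in an ending like _2 or _b are one class to them, and where a whole thing is asked for, a point or a joint stands for the part that bears it (a point fixed in the world has none). Each returns a list of dicts, best first, with "confidence" (0 to 1); they miss things now and then, are a little off and sometimes report something else, mostly with a low value. They report only what shows in the picture. A call takes as long as a camera call. They do not tell look-alikes from the thing itself.
- spot_in(camera, query): "bbox" ([left, top, right, bottom] in pixels, round what is visible of it).
- trace(camera, query): "pixels" (384x512 bool, what is visible of it) and "bbox" ([left, top, right, bottom] in pixels, round what is visible of it).
The state is a dict: "time_s": time; "joint_positions": joint angles; "qd": joint speeds; "joint_efforts": joint torques, N m; "position": TCP position; "tool_rot": TCP orientation; "wrist_force": force on the tool from outside, world axes, zero at the start; "moment": the same for the moment, N m; "grip_width": finger opening in m; "finger_force": force on a finger pad.
Only numpy, scipy, OpenCV 4.12 (cv2) and the standard library are available. Lean on these libraries where they do the work, as an engineer would, in place of code of your own. Each camera call takes 0.05 s, during which the arm holds its last target. There are 200 camera calls.

## Working session

There is one attempt and no reset: what is moved stays moved. The work goes in short steps, Python scripts to look and compute and a tool call to move; the robot and the scene stay as the last step left them, time stands still between calls to the robot, and variables do not carry over. Pictures are saved under pics/ and viewed, at most 10 in all, crops included, and the job is handed in when it is done.

Besides the shell and the picture viewer there is one more tool, called after "Emit:" as name(argument=value, ...), one argument or row to a line, values as JSON. drive_tool: Moves the arm, as the interface text tells. Its arguments: {"type":"object","properties":{"commands":{"type":"array","items":{"type":"array"}}},"required":["commands"]}

```bash
ls; mkdir -p pics; python3 - <<'E'
from rig import *
import cv2,numpy as np
o=get_obs();print({k:np.round(v,3) for k,v in o.items()})
fr={}
for c in("scene","top"):
    p,d=grab_frame(c);np.savez(f"{c}.npz",p=p,d=d);fr[c]=p
    i=camera_info(c);print(c,i)
print(camera_info("wrist"))
cv2.imwrite("pics/a.png",cv2.resize(fr["scene"][...,::-1],(800,600)))
cv2.imwrite("pics/b.png",cv2.resize(fr["top"][...,::-1],(800,600)))
E
```

```text
pics
{'time_s': np.float64(0.0), 'joint_positions': array([-1.176,  0.508, -0.237,  1.501,  0.126,  1.149, -0.155]), 'qd': array([ 0.   ,  0.001,  0.001, -0.   , -0.   ,  0.   ,  0.001]), 'joint_efforts': array([-1.0000e-03, -6.2059e+01, -2.1880e+00, -2.4966e+01,  1.2000e-02,
        1.2000e-02,  0.0000e+00]), 'position': array([0.179, 0.598, 0.23 ]), 'tool_rot': array([-4.540e-01, -3.108e+00,  3.000e-03]), 'wrist_force': array([0.418, 0.42 , 0.005]), 'moment': array([ 0.013, -0.011,  0.01 ]), 'finger_force': np.float64(0.0), 'grip_width': np.float64(0.085)}
scene {'K': array([[382.71439781,   0.        , 260.40348202],
       [  0.        , 382.71439781, 186.62671975],
       [  0.        ,   0.        ,   1.        ]]), 'xyz': array([ 0.89452738, -0.85651261,  0.92677776]), 'orientation': array([-2.23966526, -0.53176025,  0.23702649])}
top {'K': array([[477.2093294 ,   0.        , 258.58170825],
       [  0.        , 477.2093294 , 199.34268931],
       [  0.        ,   0.        ,   1.        ]]), 'xyz': array([ 0.32138816, -0.00277853,  1.48866029]), 'orientation': array([-2.19639448,  2.13900366, -0.13388985])}
{'K': array([[283.95004118,   0.        , 251.453538  ],
       [  0.        , 283.95004118, 192.95925026],
       [  0.        ,   0.        ,   1.        ]]), 'mount': array([[-5.51338188e-05, -9.63391835e-01, -2.68097312e-01,
         6.88264922e-02],
       [ 9.99998227e-01, -5.57781179e-04,  1.79870551e-03,
        -5.05017911e-04],
       [-1.88239784e-03, -2.68096737e-01,  9.63390158e-01,
        -1.42577947e-01],
       [ 0.00000000e+00,  0.00000000e+00,  0.00000000e+00,
         1.00000000e+00]])}
```

View pics/a.png

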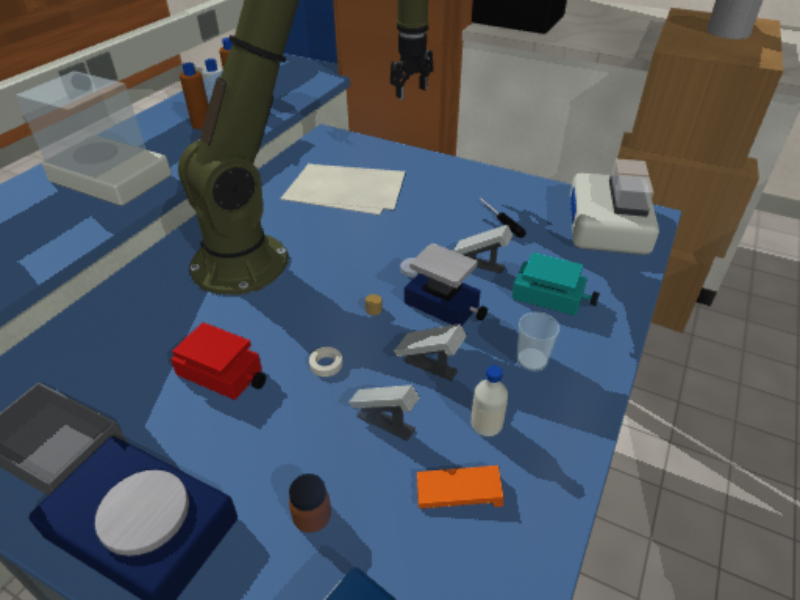

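View pics/b.png

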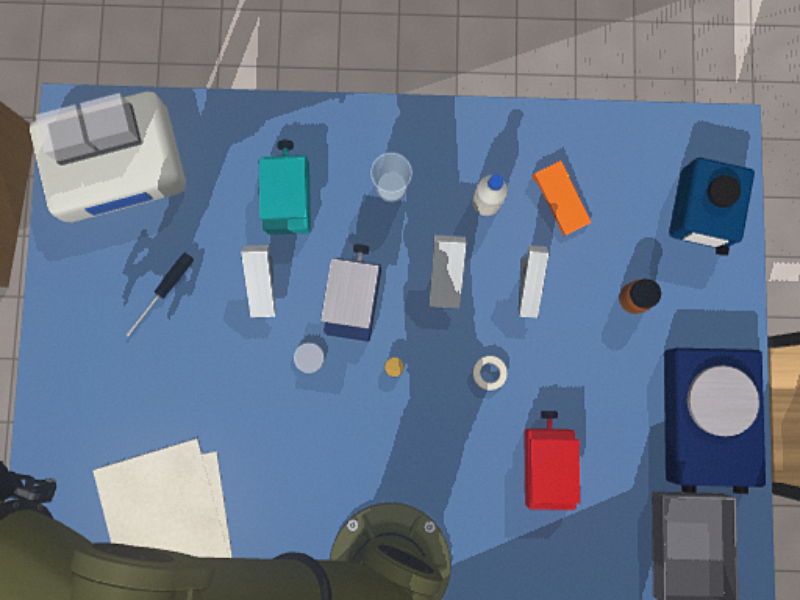

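The scene view (800-px scale) shows three pale angle plates on dark rests at (483,245), (430,343) and (385,400). The blue lift with the steel top and knob is at (445,280), the turquoise and red look-alikes are at (552,283) and (217,358), and the orange look-alike is at (460,487). In the top view, the plates are at (258,282), (449,272) and (533,282) and the lift at (350,290). Next I measure them.

```bash
cat > h.py <<'E'
from rig import *
import numpy as np,cv2
from scipy.spatial.transform import Rotation as R
def cloud(c,d,T=None):
    i=camera_info(c);K=i["K"]
    v,u=np.mgrid[:d.shape[0],:d.shape[1]]
    P=np.stack([(u-K[0,2])/K[0,0]*d,(v-K[1,2])/K[1,1]*d,d],-1)
    if c=="wrist":
        M=i["mount"];P=P@M[:3,:3].T+M[:3,3]
        o=T;return P@R.from_rotvec(o["tool_rot"]).as_matrix().T+o["position"]
    return P@R.from_rotvec(i["orientation"]).as_matrix().T+i["xyz"]
def plane(P,n0,tol=.003,it=300):
    rng=np.random.default_rng(0);b=None;bs=0
    for _ in range(it):
        a=P[rng.choice(len(P),3,False)];n=np.cross(a[1]-a[0],a[2]-a[0]);l=np.linalg.norm(n)
        if l<1e-9: continue
        n/=l;n*=np.sign(n@n0)
        if n@n0<.9: continue
        m=abs((P-a[0])@n)<tol
        if m.sum()>bs:bs=m.sum();b=m
    Q=P[b];c=Q.mean(0);n=np.linalg.svd(Q-c,full_matrices=False)[2][2];n*=np.sign(n@n0)
    return b,c,n
def rect(Q,c,n):
    x=np.array([1,0,0])-n[0]*n;x/=np.linalg.norm(x);y=np.cross(n,x)
    q=np.stack([(Q-c)@x,(Q-c)@y],1).astype(np.float32)
    (cx,cy),(w,h),a=cv2.minAreaRect(q*1000)
    if w<h: w,h,a=h,w,a+90
    a=(a+90)%180-90
    C=c+(cx*x+cy*y)/1000;t=np.deg2rad(a)
    return C,np.cos(t)*x+np.sin(t)*y,w,h
E
python3 - <<'E'
from h import *
for c in("top","scene"):
    p,d=grab_frame(c);W=cloud(c,d)
    for q in("wide_center","middle_center","narrow_center","lift"):
        for r in trace(c,q):
            m=r["pixels"];ok=m&(d>0);P=W[ok]
            s=f'{c} {q} {r["confidence"]:.2f} {np.round(r["bbox"])} n={len(P)}'
            if len(P)>60 and r["confidence"]>.2:
                n0=np.array([0,0,1.]) if q=="lift" else np.array([-.574,0,.819])
                try:
                    b,cc,n=plane(P,n0);C,x,w,h=rect(P[b],cc,n)
                    s+=f' in={b.sum()} C={np.round(C,4)} n={np.round(n,3)} x={np.round(x,3)} {w:.0f}x{h:.0f}'
                except Exception as e:s+=str(e)
            print(s, np.round(np.median(p[m],0)) )
    # other objects
    for q in("bottle","beaker","dish","tape","weight","jar","driver"):
        for r in (spot_in(c,q)[:1] if c=="top" else []):
            l,t,rr,bb=map(int,r["bbox"]);print(q,np.round(r["confidence"],2),np.round(W[(t+bb)//2,(l+rr)//2],3))
print(get_obs()["time_s"])
E
```

```text
top wide_center 0.89 [341. 104. 376. 150.] n=881 in=483 C=[ 0.7285 -0.3288  0.022 ] n=[-0.145 -0.013  0.989] x=[0.866 0.481 0.133] 140x60 [233. 120.  44.]
top wide_center 0.76 [278. 152. 296. 196.] n=928 in=621 C=[ 0.5553 -0.0948  0.0775] n=[-0.575  0.004  0.818] x=[ 0.818 -0.024  0.575] 143x60 [123. 125. 128.]
top narrow_center 0.65 [334. 157. 349. 205.] n=597 in=376 C=[ 0.5406 -0.2607  0.0778] n=[-0.573  0.021  0.819] x=[ 0.818 -0.04   0.573] 142x37 [203. 206. 207.]
top lift 0.87 [334. 263. 369. 327.] n=1803 in=854 C=[ 0.1911 -0.3035  0.0781] n=[-0.015  0.016  1.   ] x=[1.    0.006 0.015] 117x88 [198.  41.  48.]
top lift 0.84 [208. 157. 242. 220.] n=1623 in=903 C=[0.5092 0.0873 0.1241] n=[0.005 0.012 1.   ] x=[ 0.992 -0.129 -0.003] 118x90 [176. 173. 179.]
top lift 0.56 [167.  91. 199. 151.] n=1796 in=719 C=[0.7173 0.2276 0.0777] n=[-0.012  0.008  1.   ] x=[0.999 0.046 0.011] 119x88 [ 32. 156. 157.]
bottle 0.92 [ 0.705 -0.171  0.108]
beaker 0.65 [0.767 0.016 0.007]
dish 0.54 [0.392 0.169 0.013]
tape 0.7 [ 0.377 -0.191  0.003]
weight 0.46 [0.377 0.008 0.031]
jar 0.7 [ 0.529 -0.469  0
[... 274 characters left out ...]
3  0.0236] n=[-0.13  -0.033  0.991] x=[0.872 0.471 0.13 ] 140x64 [213.  96.  23.]
scene middle_center 0.72 [294. 145. 328. 160.] n=338 in=190 C=[0.5315 0.2614 0.081 ] n=[-0.572 -0.076  0.817] x=[0.814 0.069 0.576] 138x49 [128. 136. 135.]
scene narrow_center 0.58 [226. 246. 270. 264.] n=447 in=288 C=[ 0.5442 -0.2655  0.0815] n=[-0.571 -0.002  0.821] x=[ 0.82  -0.043  0.571] 138x34 [157. 164. 165.]
scene lift 0.84 [327. 161. 381. 200.] n=1368 in=476 C=[0.7206 0.2256 0.0802] n=[-0.003  0.009  1.   ] x=[0.998 0.061 0.002] 117x95 [18. 90. 89.]
scene lift 0.76 [112. 208. 170. 257.] n=1920 in=704 C=[ 0.1931 -0.3041  0.0801] n=[-0.01   0.014  1.   ] x=[1.    0.006 0.01 ] 122x94 [116.  16.  16.]
0.95
```

Identification:
- **Lift:** candidates are the blue one with a steel top at top-view (350,290), turquoise at (285,190) and red at (552,465). The blue one fits; its top is at z≈0.125 and its yaw is about -7°.
- **Plates (by measured width):** the wide plate (60 mm) is at (449,272), narrow (37 mm) at (533,282) and middle (49 mm) at (258,282). The orange one lying on the bench at (562,197) is the look-alike.

I'll confirm these in one enlarged crop and plan the first approach.

```bash
cat >> h.py <<'E'
def tiltR(yaw,tilt=35,flip=True):
    a,t=np.deg2rad([yaw,tilt]);X=np.array([np.cos(a)*np.cos(t),np.sin(a)*np.cos(t),np.sin(t)])
    n=np.array([-np.sin(t)*np.cos(a),-np.sin(t)*np.sin(a),np.cos(t)])
    x=-X if flip else X;z=-n
    return R.from_matrix(np.stack([x,np.cross(z,x),z],1))
def plan(pts,claw,step=50,ang=9,p=None,r=None,via=None):
    "pts: list of (pos,R); prints rows"
    o=get_obs()
    p=o["position"] if p is None else p; r=R.from_rotvec(o["tool_rot"]) if r is None else r
    rows=[]
    for q,s in pts:
        q=np.array(q);rv=(r.inv()*s).as_rotvec(degrees=True)
        N=int(np.ceil(max(np.linalg.norm(q-p)*1000/step,np.linalg.norm(rv)/ang,1)))
        for k in range(N):
            t=r.inv().apply((q-p)/(N-k))*1000
            d=(r.inv()*s).as_rotvec(degrees=True)/(N-k)
            t=np.round(t,1);d=np.round(d,1)
            rows.append([claw,t.tolist(),d.tolist()])
            p=p+r.apply(t/1000);r=r*R.from_rotvec(d,degrees=True)
    for i in range(0,len(rows),8):print(rows[i:i+8])
    return p,r
E
python3 - <<'E'
from h import *
p=np.load("top.npz")["p"]
cv2.imwrite("pics/c.png",cv2.resize(p[85:230,140:390,::-1],(800,464),interpolation=cv2.INTER_CUBIC))
a=tiltR(-2)
top=np.array([.557,-.096,.0796]);n=-a.as_matrix()[:,2]
plan([([.40,.35,.26],R.from_rotvec(get_obs()["tool_rot"])),(top+n*.10,a)],80)
E
```

```text
[[80, [-40.5, -25.0, -4.1], [0.0, 0.0, 0.0]], [80, [-40.5, -25.0, -4.1], [-0.0, 0.0, 0.0]], [80, [-40.5, -25.1, -4.1], [-0.0, 0.0, 0.0]], [80, [-40.4, -25.0, -4.1], [-0.0, 0.0, 0.0]], [80, [-40.5, -25.1, -4.1], [-0.0, 0.0, 0.0]], [80, [-40.4, -25.0, -4.1], [-0.0, 0.0, 0.0]], [80, [-40.5, -25.1, -4.1], [-0.0, 0.0, 0.0]], [80, [-22.2, -39.7, 9.8], [-0.4, -3.5, -1.4]]]
[[80, [-20.6, -40.3, 10.9], [-0.5, -3.5, -1.4]], [80, [-19.0, -40.9, 11.7], [-0.4, -3.5, -1.4]], [80, [-17.2, -41.4, 12.6], [-0.5, -3.5, -1.4]], [80, [-15.4, -41.9, 13.2], [-0.4, -3.5, -1.4]], [80, [-13.5, -42.4, 13.8], [-0.5, -3.5, -1.4]], [80, [-11.6, -42.8, 14.2], [-0.4, -3.5, -1.4]], [80, [-9.7, -43.1, 14.5], [-0.5, -3.4, -1.4]], [80, [-7.8, -43.5, 14.6], [-0.5, -3.5, -1.5]]]
[[80, [-5.8, -43.8, 14.7], [-0.4, -3.4, -1.4]]]
```

View pics/c.png

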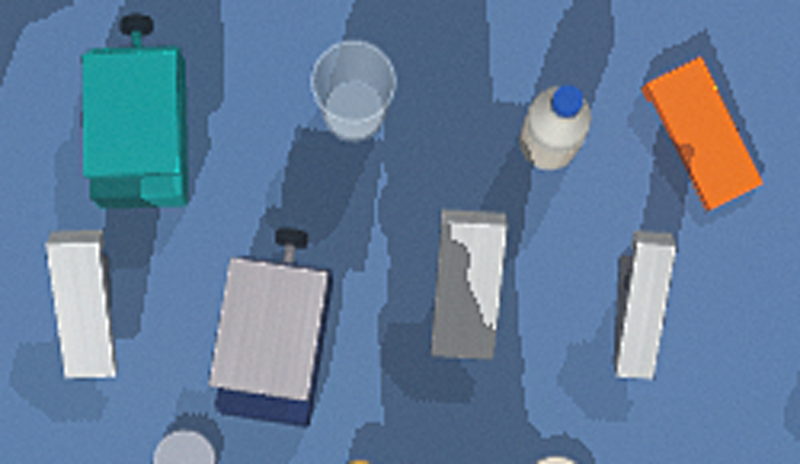

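The crop confirms it: the blue lift with the steel top is at (270,325), wide at (470,285), narrow at (647,305) and middle at (80,305). The orange look-alike at (703,130) lies flat on the bench. Now moving.

Emit:
drive_tool(
  commands=[
    [80,[-40.5,-25,-4],[0,0,0]],
    [80,[-40.5,-25,-4],[0,0,0]],
    [80,[-40.5,-25,-4],[0,0,0]],
    [80,[-40.5,-25,-4],[0,0,0]],
    [80,[-40.5,-25,-4],[0,0,0]],
    [80,[-40.5,-25,-4],[0,0,0]],
    [80,[-40.5,-25,-4],[0,0,0]],
    [80,[-22,-40,10],[-0.4,-3.5,-1.4]],
  ],
)

```text
time_s: 1.95
position: [0.4133, 0.3041, 0.2497]
tool_rot: [0.412, 3.049, -0.001]
wrist_force: [-0.1, -0.9, -0.8]
grip_width: 0.068
finger_force: 0.0
```

Emit:
drive_tool(
  commands=[
    [80,[-20.5,-40.5,11],[-0.5,-3.5,-1.4]],
    [80,[-19,-41,11.5],[-0.4,-3.5,-1.4]],
    [80,[-17,-41.5,12.5],[-0.5,-3.5,-1.4]],
    [80,[-15.5,-42,13],[-0.4,-3.5,-1.4]],
    [80,[-13.5,-42.5,14],[-0.5,-3.5,-1.4]],
    [80,[-11.5,-43,14],[-0.4,-3.5,-1.4]],
    [80,[-9.5,-43,14.5],[-0.5,-3.5,-1.4]],
    [80,[-8,-43.5,14.5],[-0.5,-3.5,-1.4]],
  ],
)

```text
time_s: 2.95
position: [0.4808, -0.0114, 0.1801]
tool_rot: [0.131, 2.651, -0.049]
wrist_force: [0.9, -1.6, -0.8]
grip_width: 0.0682
finger_force: 0.0
```

Emit:
drive_tool(
  commands=[
    [80,[-6,-44,14.5],[-0.4,-3.5,-1.4]],
    [80,[0,0,0],[0,0,0]],
  ],
)

```text
time_s: 3.2
position: [0.4835, -0.0339, 0.1748]
tool_rot: [0.124, 2.634, -0.071]
wrist_force: [-0.0, -0.2, 0.1]
grip_width: 0.068
finger_force: 0.0
```

```bash
cat >> h.py <<'E'
def look(name=None):
    o=get_obs();p,d=grab_frame("wrist")
    if name:cv2.imwrite(f"pics/{name}.png",cv2.resize(p[...,::-1],(768,576)))
    return o,p,d,cloud("wrist",d,o)
def tools(o,W): return (W-o["position"])@R.from_rotvec(o["tool_rot"]).as_matrix()
E
python3 - <<'E'
from h import *
o,p,d,W=look("d");np.savez("w1.npz",p=p,d=d)
print(o["time_s"],np.round(o["joint_positions"],2),np.round(o["position"],4),o["grip_width"])
print(np.round((tiltR(-2).inv()*R.from_rotvec(o["tool_rot"])).as_rotvec(degrees=True),2))
T=tools(o,W)
f=(d>0)&(T[...,2]<.012)&(T[...,2]>-.05)&(abs(T[...,0])<.03)&(abs(T[...,1])<.07)
for s in(-1,1):
    g=T[f&(np.sign(T[...,1])==s)];print(len(g), np.round(np.percentile(g,[2,50,98],axis=0),4) if len(g) else "")
    if len(g): print("tipz",np.sort(g[:,2])[-10:].round(4))
for r in trace("wrist","wide_center"):
    P=W[r["pixels"]&(d>0)];print(r["confidence"],len(P))
    if len(P)>200:
        b,c,n=plane(P,tiltR(-2).as_matrix()[:,2]*-1);C,x,w,h=rect(P[b],c,n);print(np.round(C,4),np.round(n,3),np.round(x,3),w,h,np.rad2deg(np.arctan2(x[1],x[0])))
E
```

```text
3.2 [ 0.27  0.2  -0.39  2.39  1.21  0.2   0.23] [ 0.4835 -0.0339  0.1748] 0.06804488312089475
[3.37 6.05 2.4 ]
1992 [[-0.0087 -0.0475 -0.049 ]
 [ 0.0081 -0.0347 -0.032 ]
 [ 0.0129 -0.0341 -0.0104]]
tipz [-0.0081 -0.0079 -0.0078 -0.0076 -0.0075 -0.0074 -0.0074 -0.0073 -0.0072
 -0.0071]
1970 [[-0.0087  0.0337 -0.0484]
 [ 0.008   0.0343 -0.0318]
 [ 0.0127  0.0469 -0.0103]]
tipz [-0.0083 -0.0083 -0.0083 -0.008  -0.0079 -0.0079 -0.0078 -0.0076 -0.0074
 -0.0073]
0.91 8222
[ 0.5539 -0.0945  0.079 ] [-0.573  0.022  0.819] [ 0.819 -0.029  0.574] 139.6197967529297 60.36882019042969 -2.03593477116286
0.88 1686
[ 0.7284 -0.3283  0.0217] [-0.149 -0.043  0.988] [0.87  0.47  0.152] 112.3932876586914 61.649505615234375 28.36121707986931
0.64 3155
[0.75   0.0141 0.0535] [-0.787  0.038  0.615] [0.615 0.123 0.779] 117.65538024902344 57.68060302734375 11.3238593678036
```

View pics/d.png

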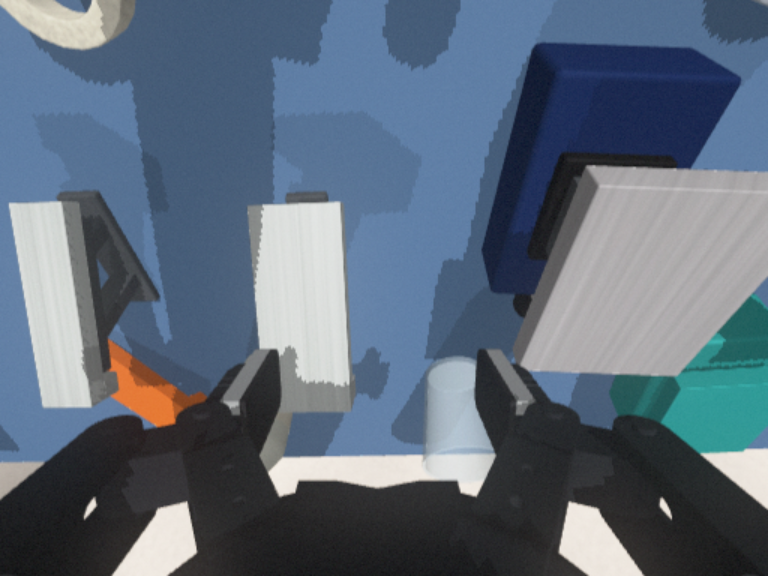

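The wrist view shows the wide plate ahead at (300,300), the lift at right, and the fingers 68 mm apart with their tips about 8 mm behind the TCP. The last rows were throttled near q6≈0.2, so I'll approach closer with smaller steps.

```bash
python3 - <<'E'
from h import *
a=tiltR(-2);top=np.array([.5555,-.0955,.0795])-0
n=-a.as_matrix()[:,2];X=-a.as_matrix()[:,0]
plan([(top+X*.005+n*.05,a)],80,step=20,ang=2)
E
```

```text
[[80, [-4.1, -11.3, 14.5], [-0.6, -1.2, -0.5]], [80, [-3.7, -11.5, 14.5], [-0.7, -1.2, -0.5]], [80, [-3.3, -11.8, 14.4], [-0.6, -1.2, -0.5]], [80, [-2.8, -11.9, 14.3], [-0.7, -1.2, -0.4]], [80, [-2.5, -12.2, 14.2], [-0.6, -1.2, -0.5]]]
```

Emit:
drive_tool(
  commands=[
    [80,[-4,-11.5,14.5],[-0.6,-1.2,-0.5]],
    [80,[-3.7,-11.5,14.5],[-0.7,-1.2,-0.5]],
    [80,[-3.3,-11.8,14.4],[-0.6,-1.2,-0.5]],
    [80,[-2.8,-12,14.3],[-0.7,-1.2,-0.4]],
    [80,[-2.5,-12,14],[-0.6,-1.2,-0.5]],
    [80,[0,0,0],[0,0,0]],
  ],
)

```text
time_s: 4.05
position: [0.525, -0.0903, 0.1281]
tool_rot: [0.053, 2.545, -0.029]
wrist_force: [0.1, 0.4, 0.6]
grip_width: 0.0683
finger_force: 0.0
```

```bash
python3 - <<'E'
from h import *
o=get_obs();print(np.round(o["joint_positions"],2))
a=tiltR(-2);top=np.array([.5555,-.0955,.0795])-0
n=-a.as_matrix()[:,2];X=-a.as_matrix()[:,0]
print(np.round((a.inv()*R.from_rotvec(o["tool_rot"])).as_rotvec(degrees=True),2), a.inv().apply(o["position"]-(top+X*.005))*1000)
plan([(top+X*.005+n*.05,a)],80,step=20,ang=2)
E
```

```text
[ 0.69  0.42 -0.73  2.43  2.3   0.34 -0.62]
[0.73 0.82 0.15] [  2.25378058   4.10986627 -57.38136188]
[[80, [-2.4, -4.0, 7.4], [-0.7, -0.8, -0.2]]]
```

Emit:
drive_tool(
  commands=[
    [80,[-2.4,-4,7.4],[-0.7,-0.8,-0.2]],
    [80,[0,0,0],[0,0,0]],
    [80,[0,0,0],[0,0,0]],
  ],
)

```text
time_s: 4.42
position: [0.531, -0.0936, 0.1248]
tool_rot: [0.039, 2.529, -0.016]
wrist_force: [-0.4, -0.4, 0.6]
grip_width: 0.0685
finger_force: 0.0
```

```bash
cat >> h.py <<'E'
def plate_in_tool(q,n0=None,name=None,near=None):
    o,p,d,W=look(name);T=tools(o,W);best=None
    for r in trace("wrist",q):
        P=T[r["pixels"]&(d>0)]
        if len(P)<200: continue
        try:b,c,n=plane(P,np.array([0,0,-1.]),.0025)
        except Exception:continue
        C,x,w,h=rect(P[b],c,n)
        print(q,round(r["confidence"],2),"C_tool mm",np.round(C*1000,1),"n",np.round(n,3),"x",np.round(x,3),f"{w:.0f}x{h:.0f}")
    f=(d>0)&(T[...,2]<.012)&(T[...,2]>-.05)&(abs(T[...,0])<.02)&(abs(T[...,1])<.07)
    for s in(-1,1):
        g=T[f&(np.sign(T[...,1])==s)];print("tip z",np.percentile(g[:,2],99.5).round(4) if len(g) else "")
    print(np.round(o["position"],4),np.round(o["joint_positions"],2),round(o["grip_width"],4),o["time_s"]);return o,p,d,T
E
python3 - <<'E'
from h import *
o,*_=plate_in_tool("wide_center")
a=tiltR(-2);top=np.array([.5555,-.0955,.0795]);X=-a.as_matrix()[:,0]
print(np.round((a.inv()*R.from_rotvec(o["tool_rot"])).as_rotvec(degrees=True),2), a.inv().apply(o["position"]-top)*1000)
E
```

```text
wide_center 0.83 C_tool mm [ 7.  -0.4 50.5] n [-0.002 -0.001 -1.   ] x [ 1.     0.006 -0.002] 140x60
wide_center 0.61 C_tool mm [-113.8 -223.9  206.6] n [-0.418 -0.023 -0.908] x [ 0.801 -0.482 -0.356] 119x61
tip z -0.0082
tip z -0.0083
[ 0.531  -0.0936  0.1248] [ 0.73  0.45 -0.77  2.43  2.36  0.37 -0.64] 0.0685 4.425
[ 0.01 -0.1  -0.22] [ -5.89555224   1.09205267 -51.181578  ]
```

Emit:
drive_tool(
  commands=[
    [80,[2,-0.4,15],[0,0,0]],
    [80,[0,0,20],[0,0,0]],
    [80,[0,0,20],[0,0,0]],
    [80,[0,0,15],[0,0,0]],
    [80,[0,0,0],[0,0,0]],
  ],
)

```text
time_s: 5.15
position: [0.5697, -0.0959, 0.0654]
tool_rot: [0.041, 2.53, -0.015]
wrist_force: [0.3, 0.7, -0.2]
grip_width: 0.0687
finger_force: 0.0
```

```bash
python3 - <<'E'
from h import *
plate_in_tool("wide_center","e" and None,"e")
E
```

```text
wide_center 0.93 C_tool mm [ -90.2 -236.7  120.4] n [-0.42  -0.009 -0.907] x [ 0.718 -0.615 -0.326] 70x65
wide_center 0.73 C_tool mm [ 18.5   0.5 -20.5] n [-0.001 -0.001 -1.   ] x [ 1.     0.006 -0.001] 113x60
wide_center 0.67 C_tool mm [-151.   134.1   70.2] n [-0.365  0.203 -0.909] x [ 0.751 -0.513 -0.416] 77x24
tip z -0.0099
tip z -0.01
[ 0.5697 -0.0959  0.0654] [ 0.68  0.65 -0.76  2.4   2.41  0.54 -0.66] 0.0687 5.15
```

View pics/e.png

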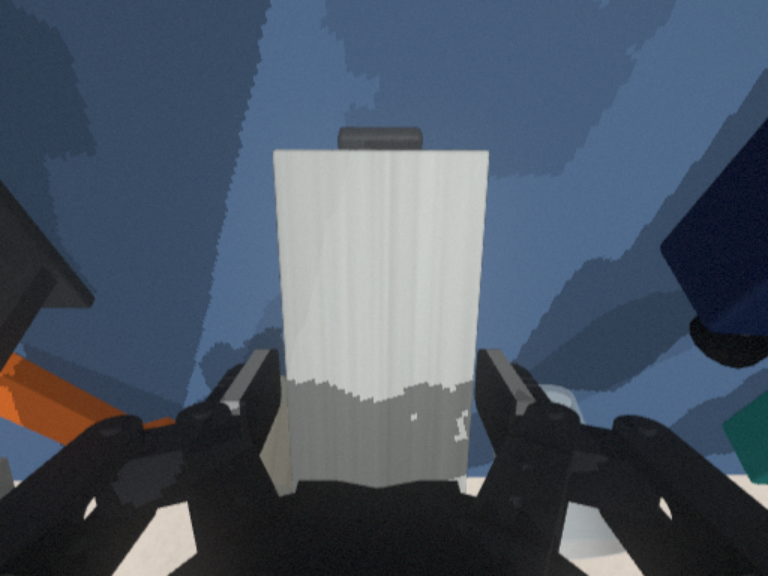

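The plate is centred between the fingers, with its edges at columns 275 and 488. The tips are about 12 mm below its top face, so they stay above the underside. Closing, then lifting along the normal.

Emit:
drive_tool(
  commands=[
    [20,[0,0,0],[0,0,0]],
    [20,[0,0,0],[0,0,0]],
    [20,[0,0,0],[0,0,0]],
    [20,[0,0,0],[0,0,0]],
  ],
)

```text
time_s: 5.75
position: [0.5692, -0.0961, 0.0668]
tool_rot: [0.04, 2.528, -0.016]
wrist_force: [-4.6, 0.8, 7.0]
grip_width: 0.0581
finger_force: 64.7
```

Emit:
drive_tool(
  commands=[
    [20,[0,0,-8],[0,0,0]],
    [20,[0,0,-15],[0,0,0]],
    [20,[0,0,-20],[0,0,0]],
    [20,[0,0,-20],[0,0,0]],
    [20,[0,0,0],[0,0,0]],
  ],
)

```text
time_s: 6.38
position: [0.5324, -0.0955, 0.1183]
tool_rot: [0.041, 2.528, -0.017]
wrist_force: [-0.2, 0.5, -5.1]
grip_width: 0.0583
finger_force: 67.2
```

```bash
python3 - <<'E'
from h import *
o,p,d,T=plate_in_tool("wide_center")
# lift measurement from this view and from top/scene
W=T@R.from_rotvec(o["tool_rot"]).as_matrix().T+o["position"]
for c in("wrist","scene","top"):
    if c!="wrist": p,d=grab_frame(c);W=cloud(c,d)
    for r in trace(c,"lift"):
        P=W[r["pixels"]&(d>0)]
        P=P[abs(P[:,2]-.125)<.015]
        if len(P)>100:
            b,cc,n=plane(P,np.array([0,0,1.]),.002);C,x,w,h=rect(P[b],cc,n);print(c,r["confidence"],np.round(C,4),np.round(x,3),w,h,np.rad2deg(np.arctan2(x[1],x[0])),b.sum())
E
```

```text
wide_center 0.97 C_tool mm [-118.2 -220.5  199.9] n [-0.461 -0.035 -0.887] x [ 0.786 -0.479 -0.389] 118x60
wide_center 0.83 C_tool mm [ 17.8  -0.2 -18.9] n [-0.003  0.    -1.   ] x [ 1.     0.002 -0.003] 114x60
tip z -0.0128
tip z -0.0131
[ 0.5324 -0.0955  0.1183] [ 0.74  0.48 -0.77  2.44  2.37  0.4  -0.65] 0.0583 6.375
wrist 0.87 [0.5508 0.0404 0.1248] [0.851 0.52  0.069] 39.92659378051758 20.007144927978516 31.418866761584695 824
scene 0.73 [0.513  0.0855 0.1259] [ 0.988 -0.151  0.001] 118.74288940429688 95.412109375 -8.704818222288205 459
top 0.57 [0.5086 0.0873 0.1238] [ 0.991 -0.131 -0.004] 117.62044525146484 89.68638610839844 -7.541662780364988 647
```

Held: the gripper reads 58 mm and the force shows the plate's weight. I'll carry it level to a pre-place pose above the lift.

```bash
python3 - <<'E'
from h import *
u=np.array([np.cos(np.deg2rad(8)),-np.sin(np.deg2rad(8)),0])
L=np.array([.511,.0864,.185])
r=R.from_rotvec(get_obs()["tool_rot"])
p,r2=plan([([.52,-.085,.17],r),(L+.0155*u,tiltR(-8,0))],20,step=20,ang=3.5)
E
```

```text
[[20, [-6.4, 3.2, -17.1], [0.0, 0.0, 0.0]], [20, [-6.4, 3.1, -17.2], [-0.0, 0.0, 0.0]], [20, [-6.4, 3.2, -17.1], [-0.0, 0.0, 0.0]], [20, [-0.9, 15.4, -1.1], [0.2, 3.2, 0.5]], [20, [-0.6, 15.4, -1.2], [0.2, 3.2, 0.5]], [20, [-0.5, 15.4, -1.3], [0.2, 3.2, 0.5]], [20, [-0.2, 15.4, -1.3], [0.1, 3.2, 0.5]], [20, [-0.0, 15.4, -1.4], [0.2, 3.2, 0.6]]]
[[20, [0.2, 15.4, -1.4], [0.1, 3.2, 0.6]], [20, [0.4, 15.4, -1.4], [0.2, 3.2, 0.5]], [20, [0.7, 15.4, -1.5], [0.1, 3.2, 0.6]], [20, [0.9, 15.3, -1.4], [0.2, 3.2, 0.5]], [20, [1.1, 15.3, -1.4], [0.1, 3.1, 0.6]], [20, [1.4, 15.3, -1.5], [0.2, 3.2, 0.5]]]
```

Emit:
drive_tool(
  commands=[
    [20,[-6.5,3,-17],[0,0,0]],
    [20,[-6.5,3,-17],[0,0,0]],
    [20,[-6.5,3,-17],[0,0,0]],
    [20,[-1,15.5,-1],[0.2,3.2,0.5]],
    [20,[-0.5,15.5,-1],[0.2,3.2,0.5]],
    [20,[-0.5,15.5,-1.5],[0.2,3.2,0.5]],
    [20,[0,15.5,-1.5],[0.1,3.2,0.5]],
    [20,[0,15.5,-1.5],[0.2,3.2,0.6]],
  ],
)

```text
time_s: 7.72
position: [0.5229, -0.0464, 0.1735]
tool_rot: [0.1, 2.703, -0.049]
wrist_force: [1.3, -0.9, -5.0]
grip_width: 0.0587
finger_force: 67.1
```

Emit:
drive_tool(
  commands=[
    [20,[0,15.5,-1.5],[0.1,3.2,0.6]],
    [20,[0.5,15.5,-1.5],[0.2,3.2,0.5]],
    [20,[0.5,15.5,-1.5],[0.1,3.2,0.6]],
    [20,[1,15,-1.5],[0.2,3.2,0.5]],
    [20,[1,15,-1.5],[0.1,3.2,0.6]],
    [20,[1.5,15,-1.5],[0.2,3.2,0.5]],
    [20,[0,0,0],[0,0,0]],
    [20,[0,0,0],[0,0,0]],
  ],
)

```text
time_s: 8.72
position: [0.5258, 0.0446, 0.1796]
tool_rot: [0.206, 3.029, -0.039]
wrist_force: [0.0, -1.0, -4.3]
grip_width: 0.0585
finger_force: 67.1
```

```bash
python3 - <<'E'
from h import *
o,p,d,T=plate_in_tool("wide_center",None,"f")
W=T@R.from_rotvec(o["tool_rot"]).as_matrix().T+o["position"]
print(np.round((tiltR(-8,0).inv()*R.from_rotvec(o["tool_rot"])).as_rotvec(degrees=True),2))
for r in trace("wrist","lift"):
    P=W[r["pixels"]&(d>0)];print(r["confidence"],np.round(r["bbox"]))
    P=P[abs(P[:,2]-.125)<.012]
    if len(P)>100:
        b,cc,n=plane(P,np.array([0,0,1.]),.002);C,x,w,h=rect(P[b],cc,n);print(np.round(C,4),np.round(n,3),np.round(x,3),w,h,np.rad2deg(np.arctan2(x[1],x[0])),b.sum())
E
```

```text
wide_center 0.78 C_tool mm [-207.1 -335.2  188.5] n [ 0.041 -0.103 -0.994] x [0.983 0.18  0.022] 61x31
wide_center 0.74 C_tool mm [ 18.5  -0.1 -18.4] n [-0.003  0.    -1.   ] x [ 1.     0.001 -0.003] 113x60
tip z -0.0126
tip z -0.0125
[0.5258 0.0446 0.1796] [ 0.47  0.48 -0.92  1.92  0.57  0.92  0.7 ] 0.0585 8.725
[ 1.03 -6.12 -0.21]
0.85 [377. 228. 495. 369.]
0.62 [243.  59. 391. 250.]
[0.509  0.0879 0.1257] [-0.    -0.002  1.   ] [ 0.992 -0.122 -0.   ] 118.44483947753906 89.9169692993164 -7.032935481166451 10396
0.46 [443.  98. 489. 196.]
```

View pics/f.png

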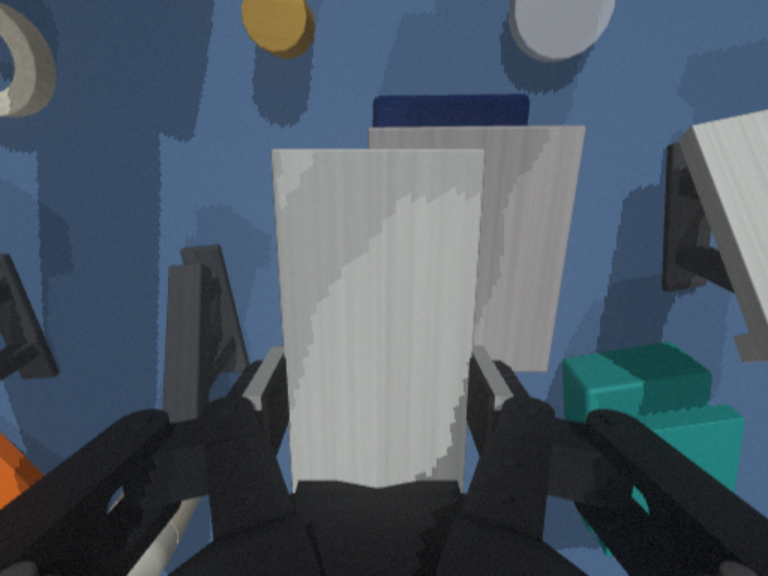

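The wrist view shows the held plate at (380,320), and the lift top was cleanly measured at 118x90, centre (0.509, 0.088, 0.1257), yaw -7°. The move was cut short by speed throttling, so I'll continue to a pose with the hook about 5 mm past the edge, then down to about 6 mm above.

```bash
python3 - <<'E'
from h import *
t=np.deg2rad(-7.2);u=np.array([np.cos(t),np.sin(t),0])
L=np.array([.509,.0879,.0])
a=tiltR(-7.2,0)
p,r2=plan([(L+.0155*u+[0,0,.18],a),(L+.0155*u+[0,0,.1295],a)],20,step=14,ang=2)
E
```

```text
[[20, [1.8, 10.3, -0.4], [-0.3, 1.5, -0.2]], [20, [1.7, 10.2, -0.3], [-0.3, 1.6, -0.1]], [20, [1.7, 10.3, -0.2], [-0.2, 1.5, -0.2]], [20, [1.7, 10.2, -0.0], [-0.3, 1.6, -0.1]], [20, [-0.0, 0.0, 12.6], [0.0, -0.0, -0.0]], [20, [-0.0, 0.0, 12.6], [0.0, -0.0, -0.0]], [20, [-0.0, 0.0, 12.6], [0.0, -0.0, -0.0]], [20, [-0.0, 0.0, 12.7], [0.0, -0.0, -0.0]]]
```

Emit:
drive_tool(
  commands=[
    [20,[1.8,10.3,-0.4],[-0.3,1.5,-0.2]],
    [20,[1.7,10.2,-0.3],[-0.3,1.6,-0.1]],
    [20,[1.7,10.3,-0.2],[-0.2,1.5,-0.2]],
    [20,[1.7,10.2,0],[-0.3,1.6,-0.1]],
    [20,[0,0,12],[0,0,0]],
    [20,[0,0,12],[0,0,0]],
    [20,[0,0,0],[0,0,0]],
    [20,[0,0,0],[0,0,0]],
  ],
)

```text
time_s: 9.88
position: [0.5248, 0.0866, 0.1562]
tool_rot: [-0.198, -3.135, -0.002]
wrist_force: [0.5, 0.6, -3.9]
grip_width: 0.0587
finger_force: 67.0
```

```bash
cat >> h.py <<'E'
def err(yaw,tgt,flip=True,tilt=0):
    o=get_obs();a=tiltR(yaw,tilt,flip);r=R.from_rotvec(o["tool_rot"])
    print("move mm",np.round(r.inv().apply(np.array(tgt)-o["position"])*1000,1),"turn deg",np.round((r.inv()*a).as_rotvec(degrees=True),2),"F",np.round(o["wrist_force"],1),"q",np.round(o["joint_positions"],2),o["time_s"])
E
python3 - <<'E'
from h import *
t=np.deg2rad(-7.2);u=np.array([np.cos(t),np.sin(t),0])
err(-7.2,np.array([.509,.0879,.1295])+.0155*u)
E
```

```text
move mm [ 0.3 -0.7 26.7] turn deg [ 0.07 -0.04 -0.02] F [ 0.5  0.6 -3.9] q [ 0.38  0.57 -0.92  1.85  0.53  0.99  0.68] 9.875
```

Emit:
drive_tool(
  commands=[
    [20,[0.3,-0.7,10],[0,0,0]],
    [20,[0,0,10],[0,0,0]],
    [20,[0,0,6],[0,0,0]],
    [20,[0,0,0],[0,0,0]],
    [20,[2,0,0],[0,0,0]],
    [20,[1,0,0],[0,0,0]],
    [20,[0,0,0],[0,0,0]],
  ],
)

```text
time_s: 10.75
position: [0.5215, 0.0866, 0.1305]
tool_rot: [-0.197, -3.135, -0.002]
wrist_force: [-0.1, -0.6, -3.9]
grip_width: 0.0585
finger_force: 67.1
```

Emit:
drive_tool(
  commands=[
    [20,[1,0,0],[0,0,0]],
    [20,[0,0,0],[0,0,0]],
  ],
)

```text
time_s: 11.0
position: [0.5205, 0.0867, 0.1303]
tool_rot: [-0.197, -3.135, -0.002]
wrist_force: [-0.7, 0.1, -4.3]
grip_width: 0.0586
finger_force: 67.1
```

Emit:
drive_tool(
  commands=[
    [20,[1,0,0],[0,0,0]],
    [20,[0,0,0],[0,0,0]],
  ],
)

```text
time_s: 11.25
position: [0.5194, 0.0869, 0.1303]
tool_rot: [-0.197, -3.135, -0.002]
wrist_force: [0.6, 0.6, -4.2]
grip_width: 0.0585
finger_force: 67.1
```

Emit:
drive_tool(
  commands=[
    [20,[0.7,0,0],[0,0,0]],
    [20,[0,0,0],[0,0,0]],
  ],
)

```text
time_s: 11.5
position: [0.5191, 0.0869, 0.1303]
tool_rot: [-0.198, -3.135, -0.002]
wrist_force: [0.8, -0.2, -5.1]
grip_width: 0.0583
finger_force: 67.0
```

Emit:
drive_tool(
  commands=[
    [20,[0.7,0,0],[0,0,0]],
    [20,[0,0,0],[0,0,0]],
  ],
)

```text
time_s: 11.75
position: [0.5191, 0.0869, 0.1304]
tool_rot: [0.198, 3.134, 0.003]
wrist_force: [4.7, -1.0, -7.0]
grip_width: 0.0587
finger_force: 66.9
```

Contact felt at x≈0.519, as predicted. I'll back off 1.5 mm and lower gently.

Emit:
drive_tool(
  commands=[
    [20,[-2.4,0,0],[0,0,0]],
    [20,[0,0,2],[0,0,0]],
    [20,[0,0,2],[0,0,0]],
    [20,[0,0,0],[0,0,0]],
  ],
)

```text
time_s: 12.25
position: [0.5201, 0.0867, 0.126]
tool_rot: [-0.197, -3.134, -0.002]
wrist_force: [-0.5, 0.2, -3.8]
grip_width: 0.0581
finger_force: 67.0
```

```bash
python3 - <<'E'
from h import *
t=np.deg2rad(-7.2);u=np.array([np.cos(t),np.sin(t),0])
err(-7.2,np.array([.509,.0879,.1233])+.0115*u)
E
```

```text
move mm [-0.3 -0.2  2.7] turn deg [ 0.06 -0.08  0.01] F [-0.5  0.2 -3.8] q [ 0.36  0.6  -0.89  1.9   0.57  0.93  0.64] 12.25
```

Emit:
drive_tool(
  commands=[
    [20,[0,0,1],[0,0,0]],
    [20,[0,0,0.5],[0,0,0]],
    [20,[0,0,0],[0,0,0]],
  ],
)

```text
time_s: 12.62
position: [0.5205, 0.0867, 0.1247]
tool_rot: [-0.197, -3.135, -0.002]
wrist_force: [0.2, -0.1, -4.2]
grip_width: 0.0583
finger_force: 67.0
```

Emit:
drive_tool(
  commands=[
    [20,[0,0,0.7],[0,0,0]],
    [20,[0,0,0],[0,0,0]],
  ],
)

```text
time_s: 12.88
position: [0.5205, 0.0867, 0.124]
tool_rot: [-0.197, -3.135, -0.002]
wrist_force: [-0.2, 0.1, -3.7]
grip_width: 0.0584
finger_force: 67.0
```

Emit:
drive_tool(
  commands=[
    [20,[0,0,0.7],[0,0,0]],
    [20,[0,0,0],[0,0,0]],
  ],
)

```text
time_s: 13.12
position: [0.5205, 0.0867, 0.1234]
tool_rot: [-0.197, -3.135, -0.002]
wrist_force: [-0.5, -0.5, -3.1]
grip_width: 0.0582
finger_force: 67.3
```

Emit:
drive_tool(
  commands=[
    [20,[0,0,0.5],[0,0,0]],
    [20,[0,0,0],[0,0,0]],
  ],
)

```text
time_s: 13.38
position: [0.5205, 0.0867, 0.1234]
tool_rot: [-0.197, -3.135, -0.002]
wrist_force: [-3.2, -1.6, 5.0]
grip_width: 0.0582
finger_force: 68.1
```

Touched down at z=0.1234 with a light force. Releasing and rising.

Emit:
drive_tool(
  commands=[
    [80,[0,0,0],[0,0,0]],
    [80,[0,0,0],[0,0,0]],
    [80,[0,0,0],[0,0,0]],
    [80,[0,0,-20],[0,0,0]],
    [80,[0,0,-30],[0,0,0]],
    [80,[0,0,-30],[0,0,0]],
    [80,[0,0,0],[0,0,0]],
    [80,[0,0,0],[0,0,0]],
  ],
)

```text
time_s: 14.38
position: [0.5203, 0.0863, 0.2023]
tool_rot: [-0.198, -3.134, -0.001]
wrist_force: [0.1, -0.6, -0.6]
grip_width: 0.0686
finger_force: 0.0
```

```bash
python3 - <<'E'
from h import *
o,p,d,T=plate_in_tool("wide_center",None,"g")
W=T@R.from_rotvec(o["tool_rot"]).as_matrix().T+o["position"]
for q,z in(("wide_center",.1417),("lift",.1257)):
  for r in trace("wrist",q):
    P=W[r["pixels"]&(d>0)];P=P[(abs(P[:,2]-z)<.006)&(np.hypot(P[:,0]-.509,P[:,1]-.088)<.12)]
    if len(P)>300:
        b,cc,n=plane(P,np.array([0,0,1.]),.002);C,x,w,h=rect(P[b],cc,n);print(q,np.round(C,4),np.round(n,3),w,h,np.rad2deg(np.arctan2(x[1],x[0])),b.sum())
m=None
for c in("top",):
    p,d=grab_frame(c);W=cloud(c,d)
    m=(np.hypot(W[...,0]-.530,W[...,1]-.2627)<.09)&(W[...,2]>.035)&(W[...,2]<.125)&(d>0)
    P=W[m];b,cc,n=plane(P,np.array([-.574,0,.819]),.003);C,x,w,h=rect(P[b],cc,n);print("mid",np.round(C,4),np.round(n,3),np.round(x,3),w,h,np.rad2deg(np.arctan2(x[1],x[0])),b.sum())
E
```

```text
wide_center 0.74 C_tool mm [ 4.9  0.6 60.7] n [ 0.001 -0.001 -1.   ] x [ 1.    -0.     0.001] 140x60
tip z -0.0077
tip z -0.008
[0.5203 0.0863 0.2023] [ 0.42  0.51 -0.96  1.79  0.47  1.08  0.73] 0.0686 14.375
wide_center [0.5154 0.0875 0.1416] [ 0.    -0.002  1.   ] 139.8136444091797 60.108360290527344 -7.320753950359654 14180
lift [0.5087 0.0878 0.1256] [ 0.001 -0.002  1.   ] 117.14732360839844 90.2431640625 -7.224735215023558 4500
mid [0.5269 0.2651 0.0786] [-0.571 -0.059  0.819] [0.817 0.053 0.574] 142.45098876953125 48.79433059692383 3.698491417627349 520
```

View pics/g.png

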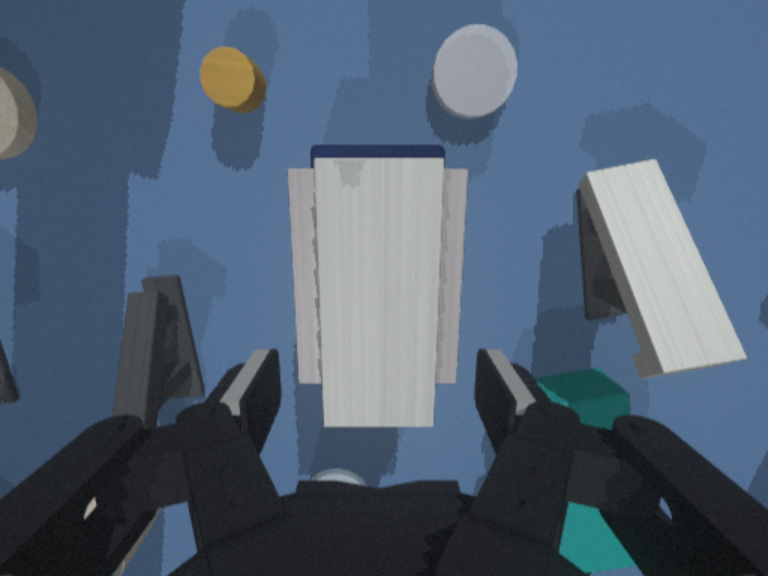

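The wide plate sits level: 6.7 mm offset towards the crank end (gap about 1.7 mm), 0.5 mm off across, and yaw matching the lift. Next is the middle plate, at (665,265) in this view.

```bash
python3 - <<'E'
from h import *
a=tiltR(4.2);top=np.array([.5292,.2633,.0797]);n=-a.as_matrix()[:,2];X=-a.as_matrix()[:,0]
plan([(top+X*.005+n*.055,a)],80,step=20,ang=2.6)
E
```

```text
[[80, [2.7, 11.4, 5.0], [-0.2, -2.3, -0.7]], [80, [2.7, 11.4, 4.9], [-0.2, -2.3, -0.7]], [80, [2.8, 11.4, 4.8], [-0.2, -2.3, -0.7]], [80, [2.8, 11.5, 4.8], [-0.2, -2.3, -0.7]], [80, [2.9, 11.5, 4.7], [-0.2, -2.3, -0.7]], [80, [2.9, 11.5, 4.6], [-0.2, -2.3, -0.8]], [80, [3.0, 11.5, 4.5], [-0.2, -2.4, -0.7]], [80, [3.0, 11.5, 4.5], [-0.3, -2.4, -0.8]]]
[[80, [3.0, 11.6, 4.4], [-0.2, -2.3, -0.7]], [80, [3.1, 11.6, 4.3], [-0.3, -2.4, -0.8]], [80, [3.1, 11.6, 4.3], [-0.2, -2.3, -0.7]], [80, [3.1, 11.6, 4.2], [-0.3, -2.4, -0.8]], [80, [3.1, 11.6, 4.1], [-0.2, -2.3, -0.7]], [80, [3.2, 11.7, 4.0], [-0.3, -2.4, -0.8]], [80, [3.1, 11.7, 3.9], [-0.2, -2.3, -0.7]]]
```

Emit:
drive_tool(
  commands=[
    [80,[2.7,11.5,5],[-0.2,-2.3,-0.7]],
    [80,[2.7,11.5,5],[-0.2,-2.3,-0.7]],
    [80,[2.8,11.5,5],[-0.2,-2.3,-0.7]],
    [80,[2.8,11.5,5],[-0.2,-2.3,-0.7]],
    [80,[2.9,11.5,4.7],[-0.2,-2.3,-0.7]],
    [80,[2.9,11.5,4.6],[-0.2,-2.3,-0.8]],
    [80,[3,11.5,4.5],[-0.2,-2.4,-0.7]],
    [80,[3,11.5,4.5],[-0.3,-2.4,-0.8]],
  ],
)

```text
time_s: 15.62
position: [0.5106, 0.1806, 0.1622]
tool_rot: [0.032, 2.816, 0.015]
wrist_force: [0.2, -0.4, -0.6]
grip_width: 0.0683
finger_force: 0.0
```

Emit:
drive_tool(
  commands=[
    [80,[3,11.5,4.4],[-0.2,-2.3,-0.7]],
    [80,[3,11.5,4.3],[-0.3,-2.4,-0.8]],
    [80,[3,11.5,4.3],[-0.2,-2.3,-0.7]],
    [80,[3,11.5,4.2],[-0.3,-2.4,-0.8]],
    [80,[3,11.5,4],[-0.2,-2.3,-0.7]],
    [80,[3,11.5,4],[-0.3,-2.4,-0.8]],
    [80,[3,11.5,4],[-0.2,-2.3,-0.7]],
    [80,[0,0,0],[0,0,0]],
  ],
)

```text
time_s: 16.62
position: [0.5018, 0.2619, 0.127]
tool_rot: [-0.096, 2.53, 0.029]
wrist_force: [0.3, -0.2, -0.0]
grip_width: 0.0685
finger_force: 0.0
```

```bash
python3 - <<'E'
from h import *
a=tiltR(4.2);top=np.array([.5292,.2633,.0797]);n=-a.as_matrix()[:,2];X=-a.as_matrix()[:,0]
err(4.2,top+X*.005+n*.055,True,35)
plate_in_tool("middle_center")
plan([(top+X*.005+n*.055,a)],80,step=20,ang=2)
E
```

```text
move mm [-0.3 -0.6 -0.5] turn deg [ 0.03 -0.07  0.15] F [ 0.3 -0.2 -0. ] q [-0.33  0.46 -0.6   2.31  1.68  0.65 -0.71] 16.625
middle_center 0.85 C_tool mm [ 7.6  1.8 52.9] n [ 0.001  0.002 -1.   ] x [1.    0.009 0.001] 140x48
middle_center 0.48 C_tool mm [83.4  2.4 89.7] n [ 0.398  0.028 -0.917] x [0.036 0.998 0.046] 30x10
tip z -0.0086
tip z -0.0084
[0.5018 0.2619 0.127 ] [-0.33  0.46 -0.6   2.31  1.68  0.65 -0.71] 0.0685 16.625
[[80, [1.0, 0.8, -0.4], [-0.1, -0.0, 0.0]]]
```

Emit:
drive_tool(
  commands=[
    [70,[2.6,1.8,15],[0,0,0.5]],
    [70,[0,0,20],[0,0,0]],
    [70,[0,0,20],[0,0,0]],
    [70,[0,0,16],[0,0,0]],
    [70,[0,0,0],[0,0,0]],
  ],
)

```text
time_s: 17.35
position: [0.5421, 0.264, 0.0679]
tool_rot: [-0.078, 2.53, 0.03]
wrist_force: [0.1, -0.0, 0.5]
grip_width: 0.0601
finger_force: 0.0
```

```bash
python3 - <<'E'
from h import *
plate_in_tool("middle_center")
E
```

```text
middle_center 0.97 C_tool mm [ 19.8   2.2 -18.9] n [ 0.    -0.001 -1.   ] x [ 1.    -0.005  0.   ] 114x48
tip z -0.0078
tip z -0.008
[0.5421 0.264  0.0679] [-0.3   0.63 -0.58  2.29  1.89  0.72 -0.86] 0.0601 17.35
```

Emit:
drive_tool(
  commands=[
    [70,[0,2.2,0],[0,0,-0.3]],
    [70,[0,0,0],[0,0,0]],
  ],
)

```text
time_s: 17.7
position: [0.5412, 0.2681, 0.0693]
tool_rot: [-0.088, 2.527, 0.031]
wrist_force: [0.5, -0.7, 0.5]
grip_width: 0.0598
finger_force: 0.0
```

```bash
python3 - <<'E'
from h import *
plate_in_tool("middle_center")
E
```

```text
middle_center 0.92 C_tool mm [ 19.1  -1.7 -17.4] n [-0.002  0.002 -1.   ] x [ 1.     0.003 -0.002] 116x48
tip z -0.0079
tip z -0.0079
[0.5412 0.2681 0.0693] [-0.31  0.63 -0.58  2.28  1.89  0.72 -0.85] 0.0598 17.7
```

Emit:
drive_tool(
  commands=[
    [70,[0,-1.6,1],[0,0,0.2]],
    [70,[0,0,0],[0,0,0]],
    [70,[0,0,0],[0,0,0]],
    [70,[0,0,0],[0,0,0]],
  ],
)

```text
time_s: 18.3
position: [0.542, 0.266, 0.0677]
tool_rot: [-0.083, 2.529, 0.031]
wrist_force: [-0.5, -0.9, 0.3]
grip_width: 0.0597
finger_force: 0.0
```

```bash
python3 - <<'E'
from h import *
plate_in_tool("middle_center")
E
```

```text
middle_center 0.72 C_tool mm [ 19.5   0.4 -19. ] n [-0.001  0.001 -1.   ] x [ 1.    -0.002 -0.001] 114x48
tip z -0.0079
tip z -0.0079
[0.542  0.266  0.0677] [-0.31  0.63 -0.58  2.28  1.89  0.72 -0.86] 0.0597 18.3
```

Centred to 0.4 mm, depth right. Grip and lift.

Emit:
drive_tool(
  commands=[
    [20,[0,0.3,0],[0,0,0]],
    [20,[0,0,0],[0,0,0]],
    [20,[0,0,0],[0,0,0]],
    [20,[0,0,0],[0,0,0]],
    [20,[0,0,0],[0,0,0]],
  ],
)

```text
time_s: 19.02
position: [0.5418, 0.2663, 0.068]
tool_rot: [-0.084, 2.528, 0.031]
wrist_force: [-3.1, -1.2, 5.4]
grip_width: 0.0468
finger_force: 62.4
```

Emit:
drive_tool(
  commands=[
    [20,[0,0,-8],[0,0,0]],
    [20,[0,0,-15],[0,0,0]],
    [20,[0,0,-20],[0,0,0]],
    [20,[0,0,-20],[0,0,0]],
    [20,[0,0,0],[0,0,0]],
  ],
)

```text
time_s: 19.65
position: [0.5052, 0.2642, 0.1202]
tool_rot: [-0.084, 2.528, 0.033]
wrist_force: [0.2, -0.7, -2.7]
grip_width: 0.0466
finger_force: 63.3
```

```bash
python3 - <<'E'
from h import *
plate_in_tool("middle_center")
# level at z .24 near (.52,.2)
plan([([.51,.20,.235],tiltR(0,0))],20,step=20,ang=3)
E
```

```text
middle_center 0.72 C_tool mm [ 19.2  -0.2 -18.6] n [-0.001  0.    -1.   ] x [ 1.     0.001 -0.001] 114x48
tip z -0.011
tip z -0.0107
[0.5052 0.2642 0.1202] [-0.33  0.48 -0.59  2.31  1.72  0.67 -0.75] 0.0466 19.65
[[20, [-5.5, -5.3, -7.9], [0.1, 2.9, 0.3]], [20, [-5.2, -5.3, -8.2], [0.1, 2.9, 0.3]], [20, [-4.8, -5.2, -8.4], [0.1, 2.9, 0.3]], [20, [-4.4, -5.2, -8.7], [0.1, 2.9, 0.3]], [20, [-3.9, -5.2, -8.9], [0.1, 2.9, 0.3]], [20, [-3.5, -5.2, -9.0], [0.1, 2.9, 0.3]], [20, [-3.1, -5.3, -9.2], [0.1, 2.9, 0.3]], [20, [-2.7, -5.2, -9.3], [0.1, 2.9, 0.3]]]
[[20, [-2.2, -5.3, -9.5], [0.1, 3.0, 0.3]], [20, [-1.7, -5.3, -9.5], [0.2, 2.9, 0.3]], [20, [-1.3, -5.3, -9.6], [0.1, 3.0, 0.3]], [20, [-0.8, -5.2, -9.7], [0.2, 2.9, 0.4]]]
```

Emit:
drive_tool(
  commands=[
    [20,[-5.5,-5.3,-8],[0.1,2.9,0.3]],
    [20,[-5.2,-5.3,-8],[0.1,2.9,0.3]],
    [20,[-4.8,-5.3,-8.5],[0.1,2.9,0.3]],
    [20,[-4.4,-5.3,-8.5],[0.1,2.9,0.3]],
    [20,[-4,-5.3,-9],[0.1,2.9,0.3]],
    [20,[-3.5,-5.3,-9],[0.1,2.9,0.3]],
    [20,[-3,-5.3,-9],[0.1,2.9,0.3]],
    [20,[-2.7,-5.3,-9.3],[0.1,2.9,0.3]],
  ],
)

```text
time_s: 20.75
position: [0.5087, 0.2196, 0.1954]
tool_rot: [-0.031, 2.939, 0.012]
wrist_force: [1.4, -0.7, -2.7]
grip_width: 0.0468
finger_force: 63.1
```

Emit:
drive_tool(
  commands=[
    [20,[-2.2,-5.3,-9.5],[0.1,3,0.3]],
    [20,[-1.7,-5.3,-9.5],[0.2,2.9,0.3]],
    [20,[-1.3,-5.3,-9.5],[0.1,3,0.3]],
    [20,[-0.8,-5.3,-9.5],[0.2,2.9,0.4]],
    [20,[0,0,0],[0,0,-9]],
    [20,[0,0,0],[0,0,-9]],
    [20,[0,0,0],[0,0,-9]],
    [20,[0,0,0],[0,0,-9]],
  ],
)

```text
time_s: 21.75
position: [0.5104, 0.1983, 0.2334]
tool_rot: [0.975, -2.984, 0.003]
wrist_force: [-0.2, 0.2, -3.5]
grip_width: 0.0466
finger_force: 63.1
```

```bash
python3 - <<'E'
from h import *
err(180-7.3,[.51,.16,.22],True)
o=get_obs();print(R.from_rotvec(o["tool_rot"]).as_matrix().round(3))
E
```

```text
move mm [ 22.9 -30.6  13.5] turn deg [ 1.200e-01 -1.600e-01 -1.365e+02] F [-0.2  0.2 -3.5] q [ 0.24  0.55 -1.06  1.7   0.51  1.21  1.26] 21.75
[[-0.807 -0.591 -0.001]
 [-0.591  0.807 -0.002]
 [ 0.002 -0.001 -1.   ]]
```

Turning this way pushes q7 up towards its limit, so I'll turn the other way round.

Emit:
drive_tool(
  commands=[
    [20,[0,0,0],[0,0,9]],
    [20,[0,0,0],[0,0,9]],
    [20,[0,0,0],[0,0,9]],
    [20,[0,0,0],[0,0,9]],
    [20,[0,0,0],[0,0,9]],
    [20,[0,0,0],[0,0,9]],
    [20,[0,0,0],[0,0,9]],
    [20,[0,0,0],[0,0,9]],
  ],
)

```text
time_s: 22.75
position: [0.5102, 0.1984, 0.2333]
tool_rot: [-0.98, -2.984, 0.005]
wrist_force: [-0.1, -0.6, -3.0]
grip_width: 0.0466
finger_force: 63.1
```

Emit:
drive_tool(
  commands=[
    [20,[0,0,0],[0,0,9]],
    [20,[0,0,0],[0,0,9]],
    [20,[0,0,0],[0,0,9]],
    [20,[0,0,0],[0,0,9]],
    [20,[0,0,0],[0,0,9]],
    [20,[0,0,0],[0,0,9]],
    [20,[0,0,0],[0,0,9]],
    [20,[0,0,0],[0,0,9]],
  ],
)

```text
time_s: 23.75
position: [0.51, 0.1985, 0.2332]
tool_rot: [2.546, 1.838, -0.005]
wrist_force: [0.2, 0.2, -3.3]
grip_width: 0.0464
finger_force: 63.1
```

Emit:
drive_tool(
  commands=[
    [20,[0,0,0],[0,0,9]],
    [20,[0,0,0],[0,0,9]],
    [20,[0,0,0],[0,0,9]],
    [20,[0,0,0],[0,0,9]],
    [20,[0,0,0],[0,0,9]],
    [20,[0,0,0],[0,0,9]],
    [20,[0,0,0],[0,0,0]],
  ],
)

```text
time_s: 24.62
position: [0.5099, 0.1989, 0.2334]
tool_rot: [3.1, 0.492, -0.003]
wrist_force: [-0.5, -0.3, -4.1]
grip_width: 0.0465
finger_force: 63.1
```

```bash
python3 - <<'E'
from h import *
plate_in_tool("middle_center")
y=-7.3;t=np.deg2rad(y);u=np.array([np.cos(t),np.sin(t),0])
Wd=np.array([.5154,.0872,0])
# middle origin at wide x=-17.5 (gap 1.5); start gap 5.5 -> -21.5 ; TCP = origin - 5.5mm*(tool x=+u)
T0=Wd+u*(-.0215-.0055)
err(180+y,T0+[0,0,.2],True)
plan([(T0+[0,0,.2],tiltR(180+y,0))],20,step=20,ang=3)
E
```

```text
middle_center 0.75 C_tool mm [ 17.8  -0.3 -18. ] n [-0.001  0.004 -1.   ] x [ 1.    -0.002 -0.001] 114x48
tip z -0.0104
tip z -0.0101
[0.5099 0.1989 0.2334] [-0.3   0.38 -0.17  1.7   0.07  1.06 -1.75] 0.0465 24.625
move mm [-54.1  96.4  34.1] turn deg [ 0.12  0.05 25.48] F [-0.6  0.3 -3.2] q [-0.3   0.38 -0.17  1.7   0.07  1.06 -1.75] 24.725
[[20, [-6.0, 10.7, 3.8], [0.0, 0.0, 2.8]], [20, [-5.5, 11.0, 3.8], [0.0, 0.0, 2.8]], [20, [-4.9, 11.3, 3.8], [0.0, 0.0, 2.8]], [20, [-4.4, 11.5, 3.8], [0.0, 0.0, 2.8]], [20, [-3.8, 11.7, 3.8], [0.0, 0.0, 2.9]], [20, [-3.2, 11.8, 3.8], [0.0, 0.0, 2.8]], [20, [-2.7, 12.0, 3.8], [0.0, 0.0, 2.9]], [20, [-2.0, 12.1, 3.7], [0.1, 0.0, 2.8]]]
[[20, [-1.5, 12.2, 3.7], [0.0, 0.0, 2.9]]]
```

Emit:
drive_tool(
  commands=[
    [20,[-6,10.7,3.8],[0,0,2.8]],
    [20,[-5.5,11,3.8],[0,0,2.8]],
    [20,[-5,11.3,3.8],[0,0,2.8]],
    [20,[-4.4,11.5,3.8],[0,0,2.8]],
    [20,[-3.8,11.7,3.8],[0,0,2.9]],
    [20,[-3.2,11.8,3.8],[0,0,2.8]],
    [20,[-2.7,12,3.8],[0,0,2.9]],
    [20,[-2,12,3.7],[0.1,0,2.8]],
  ],
)

```text
time_s: 25.72
position: [0.4906, 0.1025, 0.2042]
tool_rot: [-3.138, 0.131, -0.001]
wrist_force: [0.4, 0.3, -3.5]
grip_width: 0.0465
finger_force: 63.1
```

Emit:
drive_tool(
  commands=[
    [20,[-1.5,12,3.7],[0,0,2.9]],
    [20,[0,0,15],[0,0,0]],
    [20,[0,0,15],[0,0,0]],
    [20,[0,0,0],[0,0,0]],
    [20,[0,0,0],[0,0,0]],
  ],
)

```text
time_s: 26.35
position: [0.4886, 0.0913, 0.1711]
tool_rot: [-3.134, 0.207, -0.002]
wrist_force: [0.8, -0.0, -3.5]
grip_width: 0.0463
finger_force: 63.0
```

```bash
python3 - <<'E'
from h import *
y=-7.3;t=np.deg2rad(y);u=np.array([np.cos(t),np.sin(t),0])
T0=np.array([.5154,.0872,0])+u*(-.0215-.0055)
err(180+y,T0+[0,0,.1455],True)
E
```

```text
move mm [ 0.1  0.7 25.6] turn deg [-0.07 -0.07 -0.26] F [ 0.8 -0.  -3.5] q [-0.21  0.37 -0.04  1.92  0.02  0.85 -1.96] 26.35
```

Emit:
drive_tool(
  commands=[
    [20,[0,0.7,10],[0,0,-0.3]],
    [20,[0,0,10],[0,0,0]],
    [20,[0,0,5.5],[0,0,0]],
    [20,[0,0,0],[0,0,0]],
    [20,[2,0,0],[0,0,0]],
    [20,[1.5,0,0],[0,0,0]],
    [20,[0,0,0],[0,0,0]],
  ],
)

```text
time_s: 27.22
position: [0.492, 0.0903, 0.1454]
tool_rot: [-3.134, 0.198, -0.002]
wrist_force: [-0.6, -0.9, -3.1]
grip_width: 0.0465
finger_force: 63.1
```

Emit:
drive_tool(
  commands=[
    [20,[0.8,0,0],[0,0,0]],
    [20,[0,0,0],[0,0,0]],
  ],
)

```text
time_s: 27.48
position: [0.4926, 0.0902, 0.1452]
tool_rot: [-3.134, 0.198, -0.001]
wrist_force: [0.2, -0.3, -3.9]
grip_width: 0.0464
finger_force: 63.1
```

Emit:
drive_tool(
  commands=[
    [20,[0.6,0,0],[0,0,0]],
    [20,[0,0,0],[0,0,0]],
  ],
)

```text
time_s: 27.72
position: [0.4931, 0.0901, 0.1452]
tool_rot: [-3.134, 0.198, -0.001]
wrist_force: [0.2, 0.3, -4.1]
grip_width: 0.0469
finger_force: 63.1
```

The wide plate can slide if pushed, so I'll measure the gap optically instead. The step between the two visible ends equals 16 mm plus the gap.

```bash
cat >> h.py <<'E'
def ends(zs,N=4,half=.015,name=None):
    "tool-frame +x end of surfaces at tool z near zs, by depth"
    out=[]
    for k in range(N):
        o,p,d,W=look(name if k==0 else None);T=tools(o,W);r=[]
        for z in zs:
            m=(d>0)&(abs(T[...,2]-z)<.004)&(abs(T[...,1])<half)&(T[...,0]>.02)&(T[...,0]<.13)
            q=T[m]
            # per row-bin of y take max x, then median
            b=np.round(q[:,1]/.002).astype(int);mx=[np.sort(q[b==i,0])[-2] for i in set(b) if (b==i).sum()>5]
            r+=[np.median(mx)*1000,np.median(q[:,2])*1000]
        out.append(r)
    out=np.array(out);print("x_end,z per surface:",out.mean(0).round(2),"sd",out.std(0).round(2));return out.mean(0)
E
python3 - <<'E'
from h import *
ends([-.0183,.0036])
ends([-.0183,.0036],half=.020)
print(get_obs()["position"])
E
```

```text
x_end,z per surface: [ 74.66 -18.06  92.52   3.57] sd [0.02 0.01 0.01 0.03]
x_end,z per surface: [ 74.66 -18.05  92.55   3.57] sd [0.01 0.   0.01 0.02]
[0.493097   0.09012488 0.14519224]
```

Gap ≈1.7 mm, as wanted. I'll check the lateral centring, then lower.

```bash
cat >> h.py <<'E'
def sides(zs):
    o,p,d,W=look();T=tools(o,W)
    for z in zs:
        for lo,hi in((.03,.045),(.055,.07)):
            m=(d>0)&(abs(T[...,2]-z)<.003)&(abs(T[...,1])<.04)&(T[...,0]>lo)&(T[...,0]<hi);q=T[m]
            print("z",z,"x",lo,"y range mm",(np.percentile(q[:,1],[.3,99.7])*1000).round(1),"mid",round(np.percentile(q[:,1],[.3,99.7]).mean()*1000,2))
E
python3 - <<'E'
from h import *
sides([-.018,.0036])
E
```

```text
z -0.018 x 0.03 y range mm [-23.7  23.8] mid 0.05
z -0.018 x 0.055 y range mm [-23.7  23.7] mid 0.02
z 0.0036 x 0.03 y range mm [-30.   30.2] mid 0.1
z 0.0036 x 0.055 y range mm [-29.9  30.1] mid 0.09
```

Emit:
drive_tool(
  commands=[
    [20,[0.2,0,2],[0,0,0]],
    [20,[0,0,2],[0,0,0]],
    [20,[0,0,0.6],[0,0,0]],
    [20,[0,0,0],[0,0,0]],
  ],
)

```text
time_s: 28.68
position: [0.4933, 0.0901, 0.1405]
tool_rot: [-3.134, 0.198, -0.001]
wrist_force: [0.2, -0.9, -3.2]
grip_width: 0.0467
finger_force: 63.1
```

Emit:
drive_tool(
  commands=[
    [20,[0,0,0.6],[0,0,0]],
    [20,[0,0,0],[0,0,0]],
  ],
)

```text
time_s: 28.92
position: [0.4933, 0.0901, 0.14]
tool_rot: [-3.134, 0.198, -0.001]
wrist_force: [0.5, -0.2, -3.2]
grip_width: 0.0465
finger_force: 63.1
```

Centred within 0.1 mm. Underside now is about 0.5 mm above.

Emit:
drive_tool(
  commands=[
    [20,[0,0,0.5],[0,0,0]],
    [20,[0,0,0],[0,0,0]],
  ],
)

```text
time_s: 29.18
position: [0.4934, 0.0901, 0.1397]
tool_rot: [-3.134, 0.198, -0.002]
wrist_force: [-1.4, 0.6, 0.6]
grip_width: 0.0465
finger_force: 63.4
```

Emit:
drive_tool(
  commands=[
    [20,[0,0,0.4],[0,0,0]],
    [20,[0,0,0],[0,0,0]],
  ],
)

```text
time_s: 29.42
position: [0.4934, 0.0901, 0.1397]
tool_rot: [-3.134, 0.198, -0.002]
wrist_force: [-2.3, 0.0, 4.6]
grip_width: 0.0466
finger_force: 64.1
```

Contact. Release and rise.

Emit:
drive_tool(
  commands=[
    [70,[0,0,0],[0,0,0]],
    [70,[0,0,0],[0,0,0]],
    [70,[0,0,0],[0,0,0]],
    [70,[0,0,-15],[0,0,0]],
    [70,[0,0,-30],[0,0,0]],
    [70,[0,0,-30],[0,0,0]],
    [70,[0,0,0],[0,0,0]],
    [70,[0,0,0],[0,0,0]],
  ],
)

```text
time_s: 30.42
position: [0.4929, 0.09, 0.2136]
tool_rot: [-3.135, 0.198, -0.0]
wrist_force: [-1.1, -0.1, 0.1]
grip_width: 0.06
finger_force: 0.0
```

```bash
python3 - <<'E'
from h import *
o,p,d,T=plate_in_tool("middle_center",None,"k")
W=T@R.from_rotvec(o["tool_rot"]).as_matrix().T+o["position"]
for z in(.1577,.1416,.1257):
    P=W[(d>0)&(abs(W[...,2]-z)<.005)&(np.hypot(W[...,0]-.505,W[...,1]-.088)<.12)]
    if len(P)>300:
        b,cc,n=plane(P,np.array([0,0,1.]),.002);C,x,w,h=rect(P[b],cc,n);print(z,np.round(C,4),np.round(n,3),round(w,1),round(h,1),np.rad2deg(np.arctan2(x[1],x[0])).round(2),b.sum())
print(np.round(o["joint_positions"],2))
E
```

```text
middle_center 0.67 C_tool mm [ 5.2 -0.1 55.9] n [ 0.     0.001 -1.   ] x [ 1.    -0.003  0.   ] 139x48
middle_center 0.26 C_tool mm [23.6 -0.2 71.9] n [-0.     0.002 -1.   ] x [ 1.     0.002 -0.   ] 138x60
tip z -0.0062
tip z -0.0061
[0.4929 0.09   0.2136] [-0.2   0.33 -0.04  1.85  0.01  0.96 -1.94] 0.06 30.425
0.1577 [0.4981 0.0895 0.1577] [-0.    -0.002  1.   ] 139.2 48.1 -7.04 11989
0.1416 [0.5162 0.0873 0.1416] [-0.001 -0.002  1.   ] 138.9 60.2 -7.33 3763
0.1257 [0.5095 0.0876 0.1256] [-0.    -0.002  1.   ] 116.9 90.2 -7.22 4250
[-0.2   0.33 -0.04  1.85  0.01  0.96 -1.94]
```

View pics/k.png

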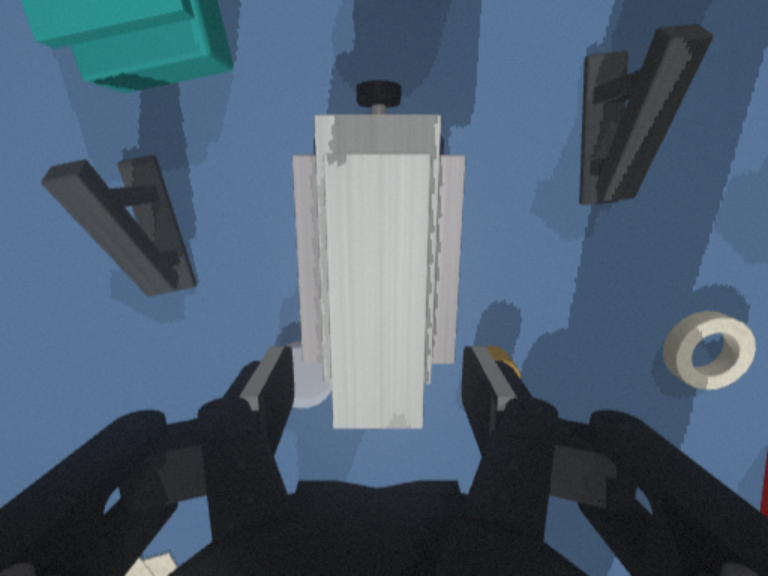

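The pile so far is level and aligned: middle at (0.498, 0.0895), with the hook gap about 1.7 to 2 mm past wide's plain end and yaw within 0.3°. For the narrow plate I can pick with the tool's x upslope, so no half turn is needed.

```bash
python3 - <<'E'
from h import *
a=tiltR(-2.8,35,False);top=np.array([.5424,-.2631,.0797]);n=-a.as_matrix()[:,2];X=a.as_matrix()[:,0]
plan([([.51,-.15,.19],tiltR(-5,0,False)),(top+X*.005+n*.055,a)],60,step=30,ang=3)
E
```

```text
[[60, [5.3, 26.2, 2.5], [-0.0, 0.0, -0.2]], [60, [5.2, 26.2, 2.6], [-0.0, 0.0, -0.3]], [60, [5.0, 26.3, 2.5], [-0.0, 0.0, -0.2]], [60, [4.9, 26.3, 2.6], [-0.0, 0.0, -0.3]], [60, [4.8, 26.3, 2.5], [-0.0, 0.0, -0.2]], [60, [4.7, 26.3, 2.6], [-0.0, 0.0, -0.3]], [60, [4.6, 26.3, 2.5], [-0.0, 0.0, -0.2]], [60, [4.5, 26.4, 2.6], [-0.0, 0.0, -0.3]]]
[[60, [4.3, 26.3, 2.5], [-0.0, 0.1, -0.2]], [60, [1.2, 9.2, 5.2], [0.1, 2.9, -0.2]], [60, [0.9, 9.3, 5.2], [0.0, 2.9, -0.2]], [60, [0.6, 9.3, 5.3], [0.1, 2.9, -0.2]], [60, [0.3, 9.3, 5.3], [0.0, 2.9, -0.2]], [60, [0.0, 9.3, 5.3], [0.1, 2.9, -0.2]], [60, [-0.2, 9.3, 5.3], [0.0, 2.9, -0.2]], [60, [-0.6, 9.3, 5.2], [0.1, 2.9, -0.2]]]
[[60, [-0.8, 9.3, 5.2], [0.0, 2.9, -0.2]], [60, [-1.1, 9.2, 5.2], [0.1, 2.9, -0.1]], [60, [-1.4, 9.3, 5.1], [0.0, 2.9, -0.2]], [60, [-1.7, 9.3, 5.0], [0.1, 3.0, -0.1]], [60, [-2.1, 9.2, 4.8], [0.0, 2.9, -0.2]]]
```

Emit:
drive_tool(
  commands=[
    [60,[5.3,26,2.5],[0,0,-0.2]],
    [60,[5.2,26,2.5],[0,0,-0.3]],
    [60,[5,26,2.5],[0,0,-0.2]],
    [60,[5,26,2.5],[0,0,-0.3]],
    [60,[4.8,26,2.5],[0,0,-0.2]],
    [60,[4.7,26,2.5],[0,0,-0.3]],
    [60,[4.6,26,2.5],[0,0,-0.2]],
    [60,[4.5,26,2.5],[0,0,-0.3]],
  ],
)

```text
time_s: 31.52
position: [0.5086, -0.1217, 0.1928]
tool_rot: [-3.137, 0.142, 0.001]
wrist_force: [0.1, 0.1, -1.0]
grip_width: 0.0512
finger_force: 0.0
```

Emit:
drive_tool(
  commands=[
    [60,[4.3,27,2.5],[0,0.1,-0.2]],
    [60,[1.2,9.5,5.2],[0.1,2.9,-0.2]],
    [60,[0.9,9.5,5.2],[0,2.9,-0.2]],
    [60,[0.6,9.5,5.3],[0.1,2.9,-0.2]],
    [60,[0.3,9.5,5.3],[0,2.9,-0.2]],
    [60,[0,9.5,5.3],[0.1,2.9,-0.2]],
    [60,[0,9.5,5.3],[0,2.9,-0.2]],
    [60,[-0.6,9.5,5.2],[0.1,2.9,-0.2]],
  ],
)

```text
time_s: 32.52
position: [0.5134, -0.2151, 0.154]
tool_rot: [3.083, -0.097, 0.556]
wrist_force: [1.0, -1.0, 0.2]
grip_width: 0.0514
finger_force: 0.0
```

```bash
python3 - <<'E'
from h import *
a=tiltR(-2.8,35,False);top=np.array([.5424,-.2631,.0797]);n=-a.as_matrix()[:,2];X=a.as_matrix()[:,0]
t=top+X*.005+n*.055
err(-2.8,t,False,35)
plan([(t,a)],60,step=15,ang=2.5)
E
```

```text
move mm [-4.9 46.6 26.1] turn deg [ 0.17 14.54 -0.77] F [ 1.  -1.   0.2] q [ 0.55  0.35 -0.15  2.11 -0.21  0.36 -1.03] 32.525
[[60, [-0.8, 7.8, 4.3], [0.0, 2.4, -0.1]], [60, [-1.0, 7.8, 4.3], [0.0, 2.4, -0.1]], [60, [-1.2, 7.7, 4.3], [0.0, 2.4, -0.1]], [60, [-1.4, 7.7, 4.2], [0.1, 2.4, -0.2]], [60, [-1.6, 7.8, 4.1], [0.0, 2.5, -0.1]], [60, [-1.9, 7.7, 4.1], [0.1, 2.4, -0.2]]]
```

Emit:
drive_tool(
  commands=[
    [60,[-1,12,7],[0,0,0]],
    [60,[-1,12,7],[0,0,0]],
    [60,[-1,12,6],[0,0,0]],
    [60,[-1,11,6],[0,2,0]],
    [60,[0,0,0],[0,2,0]],
    [60,[0,0,0],[0,2,0]],
    [60,[0,0,0],[0,2,0]],
    [60,[0,0,0],[0,2,0]],
  ],
)

```text
time_s: 33.52
position: [0.5155, -0.259, 0.1277]
tool_rot: [3.044, -0.092, 0.769]
wrist_force: [-0.4, 0.9, 0.9]
grip_width: 0.0512
finger_force: 0.0
```

```bash
python3 - <<'E'
from h import *
a=tiltR(-2.8,35,False);top=np.array([.5424,-.2631,.0797]);n=-a.as_matrix()[:,2];X=a.as_matrix()[:,0]
t=top+X*.005+n*.055
err(-2.8,t,False,35)
E
```

```text
move mm [-0.4  2.8 -0.1] turn deg [-0.4   6.66 -0.81] F [-0.4  0.9  0.9] q [ 0.75  0.42 -0.24  2.19 -0.92  0.18 -0.19] 33.525
```

Emit:
drive_tool(
  commands=[
    [60,[0,1.5,10],[0,0,0]],
    [60,[0,1.5,10],[0,0,0]],
    [60,[0,0,6],[0,1.5,-0.4]],
    [60,[0,0,0],[0,1.5,-0.4]],
    [60,[0,0,0],[0,1.5,0]],
    [60,[0,0,0],[0,1.5,0]],
    [60,[0,0,0],[0,0.7,0]],
    [60,[0,0,0],[0,0,0]],
  ],
)

```text
time_s: 34.52
position: [0.5315, -0.2712, 0.1244]
tool_rot: [-2.999, 0.065, -0.891]
wrist_force: [-0.1, 0.9, -0.2]
grip_width: 0.0511
finger_force: 0.0
```

```bash
python3 - <<'E'
from h import *
a=tiltR(-2.8,35,False);top=np.array([.5424,-.2631,.0797]);n=-a.as_matrix()[:,2];X=a.as_matrix()[:,0]
t=top+X*.005+n*.03
err(-2.8,t,False,35)
plate_in_tool("narrow_center")
E
```

```text
move mm [-11.6  -8.2  13.2] turn deg [-1.54  1.92 -0.16] F [-0.1  0.9 -0.2] q [ 0.85  0.46 -0.31  2.2  -1.52  0.18  0.46] 34.525
narrow_center 0.98 C_tool mm [-17.8  -9.3  41.9] n [-0.033 -0.025 -0.999] x [ 0.999 -0.005 -0.033] 140x36
tip z -0.0045
tip z -0.0045
[ 0.5315 -0.2712  0.1244] [ 0.85  0.46 -0.31  2.2  -1.52  0.18  0.46] 0.0511 34.525
```

The wrist is stuck at q5/q6 limits on this branch, and no contact was made. I'll back off, turn round, tilt on the +y side (as worked for wide and middle), and come in tilted.

```bash
python3 - <<'E'
from h import *
r=R.from_rotvec(get_obs()["tool_rot"])
f=lambda y:tiltR(y,0,False)
p,r=plan([([.51,-.24,.17],r),([.50,-.20,.22],f(0)),([.48,-.07,.24],f(60)),([.48,.07,.24],f(120)),([.48,.20,.24],f(180)),([.48,.20,.20],tiltR(0,35,True))],60,step=40,ang=9.5)
print(p)
E
```

```text
[[60, [2.8, -15.5, -25.0], [0.0, 0.0, 0.0]], [60, [2.8, -15.4, -25.0], [0.0, -0.0, 0.0]], [60, [4.3, -10.2, -11.8], [-0.2, -8.3, -0.6]], [60, [2.7, -10.1, -12.4], [-0.2, -8.3, -0.6]], [60, [0.9, -10.1, -12.7], [-0.2, -8.2, -0.6]], [60, [-0.8, -10.0, -12.7], [-0.1, -8.3, -0.6]], [60, [-2.8, -18.6, -2.8], [-0.0, -0.0, -8.6]], [60, [-0.0, -18.8, -2.8], [-0.0, -0.0, -8.6]]]
[[60, [2.8, -18.6, -2.9], [-0.0, -0.0, -8.6]], [60, [5.5, -18.0, -2.8], [-0.0, -0.0, -8.5]], [60, [8.1, -16.9, -2.9], [-0.0, -0.0, -8.6]], [60, [10.5, -15.6, -2.8], [-0.0, -0.0, -8.5]], [60, [12.7, -13.8, -2.9], [-0.0, -0.0, -8.6]], [60, [17.3, -10.0, 0.0], [-0.0, -0.0, -8.6]], [60, [18.6, -7.3, 0.0], [-0.0, -0.0, -8.6]], [60, [19.5, -4.4, 0.0], [-0.0, -0.0, -8.6]]]
[[60, [20.0, -1.5, 0.0], [-0.0, -0.0, -8.5]], [60, [19.9, 1.5, 0.0], [-0.0, -0.0, -8.6]], [60, [19.5, 4.5, 0.1], [0.0, -0.0, -8.5]], [60, [18.7, 7.4, 0.0], [0.0, -0.0, -8.6]], [60, [16.1, 9.3, 0.0], [0.0, -0.0, -8.6]], [60, [14.5, 11.6, 0.0], [0.0, -0.0, -8.6]], [60, [12.6, 13.6, 0.0], [0.0, -0.0, -8.6]], [60, [10.4, 15.3, 0.0], [0.0, -0.0, -8.5]]]
[[60, [8.1, 16.7, 0.0], [0.0, -0.0, -8.6]], [60, [5.4, 17.8, 0.1], [0.0, -0.0, -8.5]], [60, [2.8, 18.4, 0.0], [0.0, -0.0, -8.6]], [60, [-0.0, -0.0, 10.0], [0.0, -8.8, 0.0]], [60, [1.5, -0.0, 9.9], [0.0, -8.7, -0.0]], [60, [3.0, -0.0, 9.5], [0.0, -8.8, -0.0]], [60, [4.5, -0.1, 9.0], [0.0, -8.7, -0.0]]]
[0.47998006 0.19996109 0.19999031]
```

Emit:
drive_tool(
  commands=[
    [60,[3,-15,-25],[0,0,0]],
    [60,[3,-15,-25],[0,0,0]],
    [60,[3,-7,-9],[-0.1,-5.5,-0.4]],
    [60,[2,-7,-9],[-0.1,-5.5,-0.4]],
    [60,[1,-7,-9],[-0.1,-5.5,-0.4]],
    [60,[0,-7,-9],[-0.1,-5.5,-0.4]],
    [60,[0,-7,-9],[-0.1,-5.5,-0.4]],
    [60,[-1,-7,-9],[-0.1,-5.5,-0.4]],
  ],
)

```text
time_s: 35.62
position: [0.5005, -0.199, 0.2194]
tool_rot: [-3.129, -0.011, -0.094]
wrist_force: [0.5, -0.0, -0.0]
grip_width: 0.0513
finger_force: 0.0
```

```bash
python3 - <<'E'
from h import *
err(0,[.50,-.2,.22],False,0)
f=lambda y:tiltR(y,0,False)
p,r=plan([([.49,-.12,.22],f(40)),([.48,.03,.24],f(110)),([.48,.20,.24],f(180)),([.48,.20,.20],tiltR(0,35,True))],60,step=40,ang=9)
E
```

```text
move mm [-0.5  1.  -0.7] turn deg [-0.65 -3.43  0.41] F [ 0.5 -0.  -0. ] q [ 0.05  0.38  0.44  1.8  -0.24  0.96 -0.98] 35.625
[[60, [-2.0, -15.8, -0.1], [0.1, -0.7, -7.9]], [60, [0.2, -15.9, -0.0], [0.1, -0.7, -7.9]], [60, [2.4, -15.8, -0.0], [0.1, -0.7, -7.9]], [60, [4.5, -15.3, -0.1], [0.1, -0.7, -7.9]], [60, [6.6, -14.5, -0.0], [0.2, -0.7, -8.0]], [60, [11.1, -15.2, -2.5], [-0.0, -0.0, -8.7]], [60, [13.3, -13.3, -2.5], [-0.0, -0.0, -8.8]], [60, [15.1, -11.1, -2.5], [-0.0, -0.0, -8.7]]]
[[60, [16.7, -8.7, -2.5], [-0.0, -0.0, -8.8]], [60, [17.8, -6.0, -2.5], [-0.0, -0.0, -8.7]], [60, [18.5, -3.3, -2.5], [-0.0, -0.0, -8.8]], [60, [18.8, -0.4, -2.5], [-0.0, -0.0, -8.7]], [60, [18.6, 2.4, -2.5], [-0.0, -0.0, -8.8]], [60, [20.0, 7.3, 0.0], [0.0, -0.0, -8.7]], [60, [18.6, 10.2, 0.0], [0.0, -0.0, -8.8]], [60, [16.9, 12.9, 0.0], [0.0, -0.0, -8.7]]]
[[60, [14.7, 15.3, 0.0], [0.0, -0.0, -8.8]], [60, [12.2, 17.4, 0.0], [0.0, -0.0, -8.7]], [60, [9.4, 19.1, 0.0], [0.0, -0.0, -8.8]], [60, [6.4, 20.3, 0.0], [0.0, -0.0, -8.7]], [60, [3.2, 20.9, 0.1], [0.0, -0.0, -8.8]], [60, [-0.0, 0.0, 10.0], [0.0, -8.8, 0.0]], [60, [1.5, 0.0, 9.9], [0.0, -8.7, 0.0]], [60, [3.0, 0.0, 9.5], [0.0, -8.8, 0.0]]]
[[60, [4.4, 0.0, 9.0], [0.0, -8.7, 0.0]]]
```

Emit:
drive_tool(
  commands=[
    [60,[-2,-16,0],[0.1,-0.7,-8]],
    [60,[0,-16,0],[0.1,-0.7,-8]],
    [60,[2.5,-16,0],[0.1,-0.7,-8]],
    [60,[4.5,-15.5,0],[0.1,-0.7,-8]],
    [60,[6.5,-14.5,0],[0.2,-0.7,-8]],
    [60,[11,-15,-2.5],[0,0,-8.8]],
    [60,[13.5,-13.5,-2.5],[0,0,-8.8]],
    [60,[15,-11,-2.5],[0,0,-8.8]],
  ],
)

```text
time_s: 36.62
position: [0.4851, -0.063, 0.2267]
tool_rot: [2.618, 1.736, 0.004]
wrist_force: [-0.3, 0.3, -0.4]
grip_width: 0.051
finger_force: 0.0
```

Emit:
drive_tool(
  commands=[
    [60,[16.5,-8.5,-2.5],[0,0,-8.8]],
    [60,[18,-6,-2.5],[0,0,-8.8]],
    [60,[18.5,-3.5,-2.5],[0,0,-8.8]],
    [60,[19,0,-2.5],[0,0,-8.8]],
    [60,[18.5,2.5,-2.5],[0,0,-8.8]],
    [60,[20,7.5,0],[0,0,-8.8]],
    [60,[18.5,10,0],[0,0,-8.8]],
    [60,[17,13,0],[0,0,-8.8]],
  ],
)

```text
time_s: 37.62
position: [0.4775, 0.0944, 0.2393]
tool_rot: [1.139, 2.926, 0.003]
wrist_force: [0.1, -0.0, 0.1]
grip_width: 0.0511
finger_force: 0.0
```

Emit:
drive_tool(
  commands=[
    [60,[15,15,0],[0,0,-8.8]],
    [60,[12,17.5,0],[0,0,-8.8]],
    [60,[9.5,19,0],[0,0,-8.8]],
    [60,[6.5,20,0],[0,0,-8.8]],
    [60,[3,21,0],[0,0,-8.8]],
    [60,[0,0,9],[0,-5,0]],
    [60,[1,0,9],[0,-5,0]],
    [60,[2,0,9],[0,-5,0]],
  ],
)

```text
time_s: 38.62
position: [0.4748, 0.1997, 0.212]
tool_rot: [-0.03, 2.874, 0.006]
wrist_force: [0.8, -0.6, 0.1]
grip_width: 0.0513
finger_force: 0.0
```

Emit:
drive_tool(
  commands=[
    [60,[2,0,9],[0,-5,0]],
    [60,[3,0,9],[0,-5,0]],
    [60,[3,0,5],[0,-5,0]],
    [60,[0,0,0],[0,-5,0]],
    [60,[0,0,0],[0,0,0]],
  ],
)

```text
time_s: 39.25
position: [0.4767, 0.1969, 0.1887]
tool_rot: [-0.025, 2.571, -0.006]
wrist_force: [-0.2, -0.1, -0.1]
grip_width: 0.0509
finger_force: 0.0
```

```bash
python3 - <<'E'
from h import *
a=tiltR(-2.8);top=np.array([.5424,-.2631,.0797]);n=-a.as_matrix()[:,2];X=-a.as_matrix()[:,0]
t=top+X*.003+n*.05
err(-2.8,t,True,35)
plan([([.51,0,.20],tiltR(-1)),([.52,-.20,.15],a),(t,a)],60,step=28,ang=3)
E
```

```text
move mm [  11.4 -458.6   76.7] turn deg [ 1.63 -2.31  3.43] F [-0.2 -0.1 -0.1] q [-0.71  0.23  0.04  2.32  1.21  0.36 -0.2 ] 39.25
[[60, [-3.8, -24.7, 1.0], [0.1, -0.3, 0.2]], [60, [-3.9, -24.7, 1.1], [0.1, -0.3, 0.2]], [60, [-3.9, -24.7, 1.2], [0.1, -0.3, 0.3]], [60, [-4.1, -24.6, 1.2], [0.1, -0.3, 0.2]], [60, [-4.2, -24.6, 1.3], [0.1, -0.3, 0.3]], [60, [-4.3, -24.6, 1.3], [0.0, -0.3, 0.2]], [60, [-4.3, -24.6, 1.4], [0.1, -0.3, 0.3]], [60, [-4.4, -24.5, 1.4], [0.0, -0.2, 0.2]]]
[[60, [2.2, -25.0, 6.1], [0.1, -0.0, 0.2]], [60, [2.1, -25.0, 6.1], [0.1, -0.0, 0.2]], [60, [2.0, -25.0, 6.2], [0.1, -0.0, 0.2]], [60, [2.0, -25.0, 6.2], [0.2, -0.0, 0.2]], [60, [1.9, -24.9, 6.3], [0.1, -0.0, 0.2]], [60, [1.8, -24.9, 6.3], [0.2, -0.0, 0.2]], [60, [1.7, -24.9, 6.4], [0.1, -0.0, 0.2]], [60, [1.6, -24.9, 6.5], [0.2, -0.0, 0.1]]]
[[60, [5.5, -20.7, 7.4], [-0.0, -0.0, 0.0]], [60, [5.5, -20.6, 7.4], [-0.0, -0.0, 0.0]], [60, [5.4, -20.7, 7.4], [-0.0, -0.0, 0.0]]]
```

Emit:
drive_tool(
  commands=[
    [60,[-4,-25,1],[0.1,-0.3,0.2]],
    [60,[-4,-25,1],[0.1,-0.3,0.2]],
    [60,[-4,-25,1],[0.1,-0.3,0.3]],
    [60,[-4,-25,1],[0.1,-0.3,0.2]],
    [60,[-4,-25,1],[0.1,-0.3,0.3]],
    [60,[-4,-25,1],[0,-0.3,0.2]],
    [60,[-4,-25,1],[0.1,-0.3,0.3]],
    [60,[-4,-25,1],[0,-0.2,0.2]],
  ],
)

```text
time_s: 40.25
position: [0.5082, 0.008, 0.2007]
tool_rot: [0.024, 2.533, -0.008]
wrist_force: [0.4, 0.3, -0.2]
grip_width: 0.0509
finger_force: 0.0
```

```bash
python3 - <<'E'
from h import *
a=tiltR(-2.8);top=np.array([.5424,-.2631,.0797]);n=-a.as_matrix()[:,2];X=-a.as_matrix()[:,0]
t=top+X*.003+n*.05
err(-2.8,t,True,35)
plan([([.52,-.20,.15],a),(t,a)],60,step=25,ang=3)
E
```

```text
move mm [  34.  -269.6   71.7] turn deg [ 0.98 -0.12  1.41] F [ 0.4  0.3 -0.2] q [ 0.27  0.17 -0.46  2.4   1.66  0.18 -0.22] 40.25
[[60, [1.8, -23.1, 5.6], [0.1, -0.0, 0.2]], [60, [1.7, -23.1, 5.7], [0.1, -0.0, 0.2]], [60, [1.6, -23.1, 5.7], [0.1, -0.0, 0.1]], [60, [1.6, -23.1, 5.7], [0.1, -0.0, 0.2]], [60, [1.5, -23.0, 5.8], [0.1, -0.0, 0.1]], [60, [1.5, -23.0, 5.8], [0.1, -0.0, 0.2]], [60, [1.4, -23.1, 5.9], [0.1, -0.0, 0.1]], [60, [1.3, -23.0, 5.9], [0.1, -0.1, 0.2]]]
[[60, [1.2, -23.0, 5.9], [0.2, -0.0, 0.1]], [60, [5.5, -20.7, 7.4], [-0.0, -0.0, 0.0]], [60, [5.5, -20.6, 7.4], [-0.0, -0.0, 0.0]], [60, [5.5, -20.7, 7.4], [-0.0, -0.0, 0.0]]]
```

Emit:
drive_tool(
  commands=[
    [60,[3,-15,12],[0.1,0,0.2]],
    [60,[3,-20,12],[0.1,0,0.2]],
    [60,[3,-23,10],[0.1,0,0.1]],
    [60,[3,-23,8],[0.1,0,0.2]],
    [60,[3,-23,6],[0.1,0,0.1]],
    [60,[3,-23,4],[0.1,0,0.2]],
    [60,[3,-23,4],[0.1,0,0.1]],
    [60,[3,-23,4],[0.1,0,0.2]],
  ],
)

```text
time_s: 41.25
position: [0.5172, -0.1665, 0.1372]
tool_rot: [0.06, 2.532, -0.018]
wrist_force: [0.9, -0.0, -0.0]
grip_width: 0.0512
finger_force: 0.0
```

```bash
python3 - <<'E'
from h import *
a=tiltR(-2.8);top=np.array([.5424,-.2631,.0797]);n=-a.as_matrix()[:,2];X=-a.as_matrix()[:,0]
t=top+X*.003+n*.045
err(-2.8,t,True,35)
plan([(t,a)],60,step=18,ang=3)
E
```

```text
move mm [  5.6 -95.3  19.1] turn deg [ 0.08 -0.09  0.07] F [ 0.9 -0.  -0. ] q [ 0.94  0.43 -0.75  2.39  2.48  0.21 -0.6 ] 41.25
[[60, [0.9, -15.9, 3.2], [0.0, -0.0, 0.0]], [60, [0.9, -15.9, 3.2], [0.0, -0.0, 0.0]], [60, [0.9, -15.9, 3.2], [0.0, -0.0, 0.0]], [60, [1.0, -15.9, 3.2], [0.0, -0.0, 0.0]], [60, [0.9, -15.8, 3.2], [0.0, -0.0, 0.0]], [60, [1.0, -15.9, 3.1], [0.1, -0.1, 0.1]]]
```

Emit:
drive_tool(
  commands=[
    [60,[1,-16,4],[0,0,0]],
    [60,[1,-16,4],[0,0,0]],
    [60,[1,-16,4],[0,0,0]],
    [60,[1,-16,3],[0,0,0]],
    [60,[1,-16,3],[0,0,0]],
    [60,[0.6,-15.3,1],[0,0,0]],
    [60,[0,0,0],[0,0,0]],
    [60,[0,0,0],[0,0,0]],
  ],
)

```text
time_s: 42.25
position: [0.5184, -0.2595, 0.1179]
tool_rot: [0.059, 2.533, -0.015]
wrist_force: [-0.2, 0.4, 0.3]
grip_width: 0.0511
finger_force: 0.0
```

```bash
python3 - <<'E'
from h import *
a=tiltR(-2.8);top=np.array([.5424,-.2631,.0797]);n=-a.as_matrix()[:,2];X=-a.as_matrix()[:,0]
t=top+X*.003+n*.045
err(-2.8,t,True,35)
plate_in_tool("narrow_center")
E
```

```text
move mm [-0.9 -2.4  0.1] turn deg [ 0.22 -0.16  0.08] F [-0.2  0.4  0.3] q [ 1.21  0.57 -0.87  2.28  2.16  0.18 -0.05] 42.25
tip z -0.0042
tip z -0.0051
[ 0.5184 -0.2595  0.1179] [ 1.21  0.57 -0.87  2.28  2.16  0.18 -0.05] 0.0511 42.25
```

```bash
cat >> h.py <<'E'
def geo(z0,half,tol=.008,zt=-.0):
    o,p,d,W=look();T=tools(o,W)
    m=(d>0)&(abs(T[...,2]-z0)<tol)&(abs(T[...,1])<half)&(abs(T[...,0])<.1)
    P=T[m];b,c,n=plane(P,np.array([0,0,-1.]),.002);C,x,w,h=rect(P[b],c,n)
    print("C_tool mm",np.round(C*1000,1),"n",np.round(n,3),"x",np.round(x,3),f"{w:.0f}x{h:.0f}",b.sum(),o["time_s"],np.round(o["position"],4))
E
python3 - <<'E'
from h import *
geo(.045,.035)
E
```

```text
C_tool mm [ 4.8 -1.5 43.5] n [ 0.003  0.002 -1.   ] x [1.    0.003 0.003] 140x36 9952 42.35 [ 0.5184 -0.2589  0.1178]
```

Emit:
drive_tool(
  commands=[
    [60,[0,-1.5,10],[0,0,0]],
    [60,[0,0,12],[0,0,0]],
    [60,[0,0,12],[0,0,0]],
    [60,[0,0,12],[0,0,0]],
    [60,[0,0,8],[0,0,0]],
    [60,[0,0,4],[0,0,0]],
    [60,[0,0,0],[0,0,0]],
    [60,[0,0,0],[0,0,0]],
  ],
)

```text
time_s: 43.4
position: [0.5511, -0.2623, 0.07]
tool_rot: [0.058, 2.534, -0.015]
wrist_force: [0.1, 0.2, -0.2]
grip_width: 0.0512
finger_force: 0.0
```

```bash
python3 - <<'E'
from h import *
geo(-.016,.03)
err(-2.8,[.5424,-.2631,.0797],True,35)
E
```

```text
C_tool mm [ 18.    0.9 -14.4] n [ 0.003  0.002 -1.   ] x [0.982 0.186 0.004] 117x59 16569 43.4 [ 0.5511 -0.2623  0.07  ]
move mm [  1.6  -1.1 -12.8] turn deg [ 0.21 -0.19  0.11] F [ 0.9  0.  -0.8] q [ 1.16  0.73 -0.91  2.26  2.21  0.33 -0.07] 43.45
```

```bash
python3 - <<'E'
from h import *
geo(-.0145,.0225,.003)
E
```

```text
C_tool mm [ 16.8   0.6 -14.4] n [ 0.003  0.002 -1.   ] x [1.    0.002 0.003] 115x36 16385 43.45 [ 0.5511 -0.2624  0.0701]
```

Emit:
drive_tool(
  commands=[
    [20,[0,0,1],[0,0,0]],
    [20,[0,0,0],[0,0,0]],
    [20,[0,0,0],[0,0,0]],
    [20,[0,0,0],[0,0,0]],
    [20,[0,0,0],[0,0,0]],
  ],
)

```text
time_s: 44.12
position: [0.5515, -0.2624, 0.0695]
tool_rot: [0.058, 2.533, -0.016]
wrist_force: [-5.0, 1.1, 7.7]
grip_width: 0.0347
finger_force: 59.1
```

Emit:
drive_tool(
  commands=[
    [20,[0,0,-6],[0,0,0]],
    [20,[0,0,-10],[0,0,0]],
    [20,[0,0,-12],[0,0,0]],
    [20,[0,0,-12],[0,0,0]],
    [20,[0,0,-8],[0,0,0]],
    [20,[0,0,0],[0,0,0]],
  ],
)

```text
time_s: 44.88
position: [0.5241, -0.2616, 0.1091]
tool_rot: [0.058, 2.533, -0.017]
wrist_force: [0.4, 0.2, -1.9]
grip_width: 0.0343
finger_force: 61.3
```

```bash
python3 - <<'E'
from h import *
geo(-.015,.0225,.004)
err(-2.8,[.53,-.22,.15],True,35)
ends([-.0155],half=.01,N=2)
E
```

```text
C_tool mm [ 16.8   0.  -15. ] n [ 0.003  0.001 -1.   ] x [1.    0.002 0.003] 115x45 16475 44.875 [ 0.5241 -0.2616  0.1091]
move mm [-26.7  41.8 -31.7] turn deg [ 0.18 -0.19  0.1 ] F [ 0.4 -0.2 -1.9] q [ 1.21  0.61 -0.9   2.28  2.14  0.22 -0.02] 44.925
x_end,z per surface: [ 74.09 -14.96] sd [0. 0.]
```

The narrow plate is held (34.7 mm reading, weight felt). Carry it back tilted, level it before reaching the pile, then move over it.

```bash
cat >> h.py <<'E'
_t=np.deg2rad(-7.2);U=np.array([np.cos(_t),np.sin(_t),0]);MID=np.array([.4982,.0895,0])
E
python3 - <<'E'
from h import *
T0=MID+.0259*U
print(T0)
r=R.from_rotvec(get_obs()["tool_rot"])
plan([([.525,-.11,.165],r),([.52,0,.235],tiltR(-7.2,0)),(T0+[0,0,.215],tiltR(-7.2,0))],20,step=24,ang=3.2)
E
```

```text
[0.52389577 0.08625387 0.        ]
[[20, [-3.9, 21.6, -7.1], [0.0, 0.0, 0.0]], [20, [-3.9, 21.6, -7.1], [0.0, 0.0, 0.0]], [20, [-3.8, 21.6, -7.1], [0.0, 0.0, 0.0]], [20, [-3.9, 21.6, -7.1], [0.0, 0.0, 0.0]], [20, [-3.8, 21.6, -7.2], [0.0, 0.0, 0.0]], [20, [-3.9, 21.6, -7.1], [0.0, 0.0, 0.0]], [20, [-3.8, 21.6, -7.2], [0.0, 0.0, 0.0]], [20, [-2.9, 10.0, -5.7], [0.1, 3.2, 0.4]]]
[[20, [-2.5, 10.0, -5.9], [0.1, 3.2, 0.4]], [20, [-2.1, 10.0, -6.0], [0.1, 3.2, 0.4]], [20, [-1.7, 10.0, -6.2], [0.2, 3.1, 0.4]], [20, [-1.2, 10.0, -6.3], [0.1, 3.2, 0.4]], [20, [-0.8, 10.0, -6.3], [0.2, 3.1, 0.4]], [20, [-0.4, 10.0, -6.4], [0.1, 3.2, 0.4]], [20, [-0.0, 9.9, -6.4], [0.2, 3.1, 0.4]], [20, [0.4, 9.9, -6.5], [0.1, 3.2, 0.4]]]
[[20, [0.9, 9.9, -6.5], [0.2, 3.1, 0.4]], [20, [1.2, 10.0, -6.4], [0.1, 3.2, 0.5]], [20, [1.8, 21.5, 5.0], [0.0, -0.0, -0.0]], [20, [1.7, 21.5, 5.0], [0.0, -0.0, -0.0]], [20, [1.8, 21.5, 5.0], [0.0, -0.0, -0.0]], [20, [1.7, 21.5, 5.0], [0.0, -0.0, -0.0]]]
```

Emit:
drive_tool(
  commands=[
    [20,[-4,21.5,-7],[0,0,0]],
    [20,[-4,21.5,-7],[0,0,0]],
    [20,[-4,21.5,-7],[0,0,0]],
    [20,[-4,21.5,-7],[0,0,0]],
    [20,[-4,21.5,-7],[0,0,0]],
    [20,[-4,21.5,-7],[0,0,0]],
    [20,[-4,21.5,-7],[0,0,0]],
    [20,[-3,10,-5.7],[0.1,3.2,0.4]],
  ],
)

```text
time_s: 46.02
position: [0.5213, -0.1029, 0.1649]
tool_rot: [0.06, 2.585, -0.018]
wrist_force: [-1.1, -0.7, -3.5]
grip_width: 0.0346
finger_force: 61.2
```

Emit:
drive_tool(
  commands=[
    [20,[-2.5,10,-6],[0.1,3.2,0.4]],
    [20,[-2,10,-6],[0.1,3.2,0.4]],
    [20,[-1.7,10,-6],[0.2,3.1,0.4]],
    [20,[-1.2,10,-6.3],[0.1,3.2,0.4]],
    [20,[-0.8,10,-6.3],[0.2,3.1,0.4]],
    [20,[-0.4,10,-6.4],[0.1,3.2,0.4]],
    [20,[0,10,-6.4],[0.2,3.1,0.4]],
    [20,[0.4,10,-6.5],[0.1,3.2,0.4]],
  ],
)

```text
time_s: 47.02
position: [0.5173, -0.0331, 0.2108]
tool_rot: [0.161, 2.988, -0.028]
wrist_force: [0.5, 0.3, -3.5]
grip_width: 0.0342
finger_force: 61.2
```

```bash
python3 - <<'E'
from h import *
err(-7.2,[.52,0,.23],True,0)
plan([([.522,0,.225],tiltR(-7.2,0)),(MID+.0259*U+[0,0,.205],tiltR(-7.2,0))],20,step=24,ang=4)
E
```

```text
move mm [ -2.   33.  -19.4] turn deg [-0.53  8.57  1.01] F [ 0.5  0.3 -3.5] q [ 0.77  0.45 -1.12  1.93  0.6   0.94  0.84] 47.025
[[20, [-1.1, 11.1, -4.7], [-0.2, 2.9, 0.3]], [20, [-0.8, 11.1, -4.8], [-0.2, 2.8, 0.4]], [20, [-0.4, 11.1, -4.7], [-0.1, 2.9, 0.3]], [20, [2.2, 21.5, 5.0], [-0.0, -0.0, 0.0]], [20, [2.2, 21.4, 5.0], [-0.0, -0.0, 0.0]], [20, [2.2, 21.5, 5.0], [-0.0, -0.0, 0.0]], [20, [2.3, 21.4, 5.0], [-0.0, -0.0, 0.0]]]
```

Emit:
drive_tool(
  commands=[
    [20,[-1,11,-4.7],[-0.2,2.9,0.3]],
    [20,[-0.8,11,-4.7],[-0.2,2.9,0.3]],
    [20,[-0.4,11,-4.7],[-0.1,2.9,0.3]],
    [20,[2.2,21.5,5],[0,0,0]],
    [20,[2.2,21.5,5],[0,0,0]],
    [20,[2.2,21.5,5],[0,0,0]],
    [20,[2.2,21.5,5],[0,0,0]],
    [20,[0,0,0],[0,0,0]],
  ],
)

```text
time_s: 48.02
position: [0.5235, 0.0874, 0.2047]
tool_rot: [-0.189, -3.136, -0.001]
wrist_force: [-0.5, -0.2, -2.3]
grip_width: 0.0343
finger_force: 61.2
```

Emit:
drive_tool(
  commands=[
    [20,[0,0,0],[0,0,0]],
    [20,[0,0,0],[0,0,0]],
  ],
)

```text
time_s: 48.28
position: [0.5246, 0.0836, 0.2043]
tool_rot: [-0.198, -3.135, 0.001]
wrist_force: [0.1, 1.4, -3.9]
grip_width: 0.0346
finger_force: 61.2
```

```bash
python3 - <<'E'
from h import *
err(-7.2,MID+.0259*U+[0,0,.1647],True,0)
E
```

```text
move mm [ 1.   2.6 39.6] turn deg [-0.04 -0.   -0.02] F [ 0.1  1.4 -3.9] q [ 0.47  0.56 -1.07  1.78  0.54  1.13  0.67] 48.275
```

Emit:
drive_tool(
  commands=[
    [20,[1,2.6,5],[0,0,0]],
    [20,[0,0,10],[0,0,0]],
    [20,[0,0,5],[0,0,0]],
    [20,[0,0,0],[0,0,0]],
    [20,[0,0,0],[0,0,0]],
  ],
)

```text
time_s: 48.9
position: [0.524, 0.0872, 0.1842]
tool_rot: [-0.196, -3.135, -0.0]
wrist_force: [-0.3, -0.4, -3.6]
grip_width: 0.0345
finger_force: 61.2
```

```bash
python3 - <<'E'
from h import *
err(-7.2,MID+.0259*U+[0,0,.1647],True,0)
sides([-.015,.0265])
E
```

```text
move mm [-0.  -0.9 19.5] turn deg [ 0.01 -0.01  0.04] F [-0.3 -0.4 -3.6] q [ 0.45  0.58 -1.05  1.81  0.56  1.09  0.64] 48.9
z -0.015 x 0.03 y range mm [-17.9  17.7] mid -0.11
z -0.015 x 0.055 y range mm [-18.   17.8] mid -0.1
z 0.0265 x 0.03 y range mm [-24.8 -23.6] mid -24.21
z 0.0265 x 0.055 y range mm [-24.9 -23.6] mid -24.28
```

Emit:
drive_tool(
  commands=[
    [20,[0,-0.8,7],[0,0,0]],
    [20,[0,0,8],[0,0,0]],
    [20,[0,0,4.5],[0,0,0]],
    [20,[0,0,0],[0,0,0]],
    [20,[0,0,0],[0,0,0]],
  ],
)

```text
time_s: 49.58
position: [0.5239, 0.0864, 0.1648]
tool_rot: [-0.196, -3.135, -0.0]
wrist_force: [-0.0, 1.0, -2.9]
grip_width: 0.0342
finger_force: 61.2
```

```bash
python3 - <<'E'
from h import *
err(-7.2,MID+.0259*U+[0,0,.1647],True,0)
sides([-.015,.007])
ends([-.015,.007],half=.015,N=3)
E
```

```text
move mm [ 0.  -0.2  0.1] turn deg [ 0.01 -0.    0.05] F [-0.   1.  -2.9] q [ 0.44  0.6  -1.03  1.84  0.59  1.05  0.62] 49.575
z -0.015 x 0.03 y range mm [-17.9  17.6] mid -0.13
z -0.015 x 0.055 y range mm [-18.   17.7] mid -0.16
z 0.007 x 0.03 y range mm [-24.1  23.8] mid -0.15
z 0.007 x 0.055 y range mm [-24.2  23.9] mid -0.12
x_end,z per surface: [ 74.26 -14.37  96.4    7.21] sd [0.   0.01 0.02 0.02]
```

Emit:
drive_tool(
  commands=[
    [20,[2.2,0,0],[0,0,0]],
    [20,[2,0,0],[0,0,0]],
    [20,[0,0,0],[0,0,0]],
    [20,[0,0,0],[0,0,0]],
  ],
)

```text
time_s: 50.28
position: [0.5197, 0.0868, 0.1647]
tool_rot: [-0.196, -3.135, 0.0]
wrist_force: [0.0, -0.1, -2.6]
grip_width: 0.0349
finger_force: 61.2
```

```bash
python3 - <<'E'
from h import *
ends([-.015,.007],half=.015,N=2)
sides([-.015,.007])
E
```

```text
x_end,z per surface: [ 74.26 -14.36  91.83   7.05] sd [0.   0.01 0.01 0.02]
z -0.015 x 0.03 y range mm [-18.   17.7] mid -0.16
z -0.015 x 0.055 y range mm [-17.9  17.7] mid -0.13
z 0.007 x 0.03 y range mm [-24.1  23.9] mid -0.07
z 0.007 x 0.055 y range mm [-24.   23.9] mid -0.06
```

Emit:
drive_tool(
  commands=[
    [20,[0,0,2],[0,0,0]],
    [20,[0,0,2],[0,0,0]],
    [20,[0,0,0.6],[0,0,0]],
    [20,[0,0,0],[0,0,0]],
  ],
)

```text
time_s: 50.92
position: [0.5196, 0.0868, 0.16]
tool_rot: [-0.196, -3.135, -0.0]
wrist_force: [-0.3, -0.8, -2.1]
grip_width: 0.0345
finger_force: 61.2
```

Emit:
drive_tool(
  commands=[
    [20,[0,0,0.5],[0,0,0]],
    [20,[0,0,0],[0,0,0]],
  ],
)

```text
time_s: 51.18
position: [0.5197, 0.0868, 0.1596]
tool_rot: [-0.196, -3.135, 0.0]
wrist_force: [0.7, 0.5, -3.0]
grip_width: 0.0343
finger_force: 61.2
```

Gap ≈1.6 mm, centred. Last fractions down.

Emit:
drive_tool(
  commands=[
    [20,[0,0,0.4],[0,0,0]],
    [20,[0,0,0],[0,0,0]],
  ],
)

```text
time_s: 51.42
position: [0.5197, 0.0868, 0.1593]
tool_rot: [-0.196, -3.135, 0.0]
wrist_force: [0.2, -0.4, -2.3]
grip_width: 0.0347
finger_force: 61.3
```

Emit:
drive_tool(
  commands=[
    [20,[0,0,0.4],[0,0,0]],
    [20,[0,0,0],[0,0,0]],
  ],
)

```text
time_s: 51.68
position: [0.5197, 0.0868, 0.1592]
tool_rot: [0.196, 3.135, -0.0]
wrist_force: [-0.6, -2.1, 3.8]
grip_width: 0.0345
finger_force: 61.9
```

Contact. Release, rise clear, and check.

Emit:
drive_tool(
  commands=[
    [60,[0,0,0],[0,0,0]],
    [60,[0,0,0],[0,0,0]],
    [60,[0,0,0],[0,0,0]],
    [60,[0,0,-15],[0,0,0]],
    [60,[0,0,-25],[0,0,0]],
    [60,[0,0,-25],[0,0,0]],
    [60,[0,0,-10],[0,0,0]],
    [60,[0,0,0],[0,0,0]],
  ],
)

```text
time_s: 52.68
position: [0.5199, 0.0868, 0.2344]
tool_rot: [0.196, 3.134, 0.0]
wrist_force: [-0.3, -0.1, -0.4]
grip_width: 0.0511
finger_force: 0.0
```

```bash
python3 - <<'E'
from h import *
o,p,d,W=look("m")
for z in(.1737,.1577,.1416,.1257):
    P=W[(d>0)&(abs(W[...,2]-z)<.005)&(np.hypot(W[...,0]-.505,W[...,1]-.088)<.12)]
    b,cc,n=plane(P,np.array([0,0,1.]),.002);C,x,w,h=rect(P[b],cc,n);print(z,np.round(C,4),np.round(n,3),round(w,1),round(h,1),np.rad2deg(np.arctan2(x[1],x[0])).round(2),b.sum())
print(o["time_s"],np.round(o["position"],3),o["grip_width"])
E
```

```text
0.1737 [0.5151 0.0874 0.1736] [ 0.    -0.001  1.   ] 139.7 36.1 -7.06 8528
0.1577 [0.4973 0.0897 0.1576] [ 0.    -0.001  1.   ] 139.5 48.2 -7.12 3372
0.1416 [0.5152 0.0875 0.1415] [ 0.    -0.002  1.   ] 138.8 60.1 -7.33 1638
0.1257 [0.5092 0.0878 0.1256] [ 0.001 -0.002  1.   ] 117.6 90.1 -7.22 3593
52.675 [0.52  0.087 0.234] 0.0510752000159855
```

View pics/m.png

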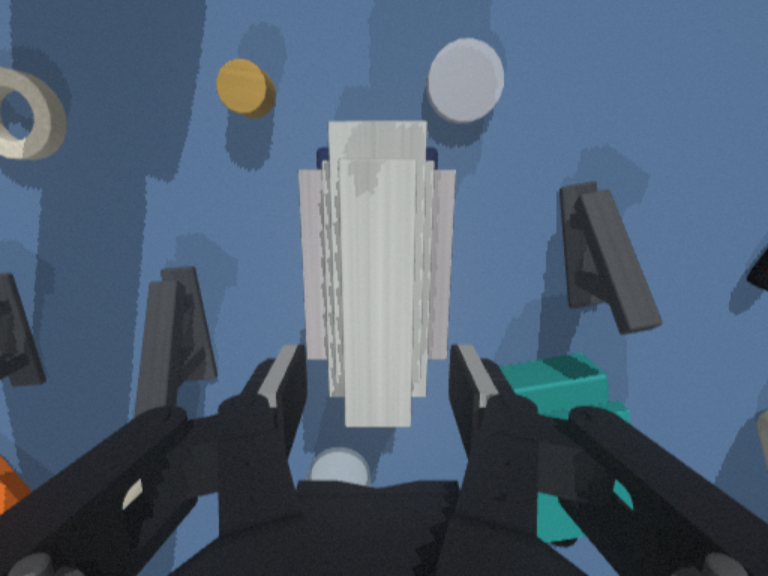

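The picture shows the pile level and aligned at (380,270), with the hook gaps about 1 to 2 mm, the plates stacked 16 mm apart, and the bystanders in view (weight, dish, tape, beaker) where they were. The gripper is clear, so I'm handing in.

```bash
python3 -c "
from rig import *
print(sign_off())"
```

```text
the job is handed in; nothing more can be done
None
```

The three-plate spacer pile is built on the blue lift and handed in at about 53 s: widest, middle, narrowest, alternating, level, centred within about 1 mm, each hook 1–2 mm past its end; the verdict was not shown.

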